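# Feel which bag sealer has clear jaws and leave the gauge in it

## Robot

A 6-joint arm with a two-finger parallel gripper is mounted at the origin on the work surface. World frame = base frame: x ahead of the robot, y to its left, z up, the work surface at z = 0. Lengths are in m, angles in degrees, forces in N, time in s.
With the tool pointing down it reaches from about 0.4 to 0.825 m from the base axis. Payload 7 kg.
Tool frame: the origin (TCP) lies at the very end of the fingers, on their centre line; the grasp point (between the pads) lies 19 mm behind it (r.grasp_offset is the z of the grasp point in the tool frame, in m); z points along the fingers, y is the direction in which the jaws open and shut (so a half turn about z gives the same grasp; the last joint's range is limited). The gripper opens to 88 mm and grips with 3 to 60 N. Pads are 19 mm wide; open, the fingers measure 130 mm over their backs; the gripper's body (78 mm by 193 mm) begins 47 mm behind the grasp point.
Start: joints at [81.137, 20.546, 0.682, 0, -70.136, -16.507], TCP at [0.289, 0.61, 0.197] pointing down, gripper open.
Joint ranges: [-176.03, 176.03], [-82.01, 121.73], [-58.28, 71.71], [-173.87, 95.51], [-174.79, -0.11], [-173.66, 173.66]. Speed limits (degrees/s): [136.94, 136.94, 172.46, 180, 180, 180].

## Interface

Orientations are given as [roll, pitch, yaw] about the fixed x, y, z axes, in that order (R = Rz(yaw) Ry(pitch) Rx(roll)).
In Python, from plant import r, capture, calibration, order gives the robot as it stands.
- The arm moves only by the tool servo_tool, never from a script. Its arguments are lists of equal length, an entry for each row: "grip": the closure, from -1 (fully open) to 1 (shut), so that 0 is half open; "translation": the shift along the tool's x, y, z in m, a list of three; "turn": the turn about the tool's z in rad. A call has 1 to 10 rows; each row is the pose to reach, as a shift and turn from the pose commanded when the call began, along the tool's axes at that moment; what a row does not reach only later rows make up. A row lasts 1/12 s, in which the tool goes at most 41.7 mm and 7.16 degrees, less where a joint would pass 70% of its speed; a pose out of reach is approached as far as the arm can. A call with a gripper value outside its range is refused whole. The fingers move at their own pace and stop on an object; "newtons" is the grip in N (left out, the last holds). Time passes only in rows, so rows that repeat a pose let the fingers close. It gives the time, the measured TCP pose, the force and the opening at its end, in the units of the state.
- r.get_state(): the state, without advancing time (a new reading comes with each control period).
- capture(name): name is "scene" or "side" or "wrist"; returns (picture, depth): 480x640x3 uint8, blue, green, red; 480x640 float32, m along the optical axis (not along the pixel's ray), 0 where there is no reading.
- calibration(name): a dict with "fx", "fy", "cx", "cy" (pixels), "view" (4x4, takes a point from world to camera coordinates). Camera axes: x right, y up, looking along -z (the intrinsics and any distortion apply to the point x, -y, -z); pixel columns grow to the right and rows downward; lengths in m; the calibration is good to about 2 mm. A picture is of the moment at which its call begins: read the wrist's pose just before it. calibration takes no time and is no camera call; for the wrist camera it gives the pose at the moment of the call.
- order.close_job(): hands the job in, once; it reports no verdict.
The state is a dict: "time_s": time; "joints": joint angles; "qd": joint speeds; "joint_torque": joint torques, N m; "tcp_pos": TCP position; "eef_rot": TCP orientation; "contact_force": force on the tool from outside, world axes, zero at the start; "moment": the same for the moment, N m; "gripper_width": finger opening in m.
Only numpy, scipy, OpenCV 4.12 (cv2) and the standard library are available. Lean on these libraries where they do the work, as an engineer would, in place of code of your own. Each camera call takes 0.05 s, during which the arm holds its last target.

## Task

Two look-alike bag sealers have just been cleaned, and one still has something stuck deep in its jaws: slide the gauge blade into the jaws to feel where it jams (never force it) and where it goes all the way in. Leave the blade all the way in the clear jaws as their spacer and let go of it; only then push that sealer's green-tipped lever fully over, away from the robot, to its setting position. Leave the other sealer's lever as it is and do not shift the other things on the table.

Things in the scene. Friction and masses are not known exactly. Their poses are not given: they have to be found in the camera images.
- sealer_a: Bag sealer A, fixed: a box 120 mm deep (x), 170 mm wide (y), 105 mm high, aluminium below, white above, its jaws in the front face; origin under its centre, x points away from the robot (turned by up to 0.2 rad), z up. Sealers A and B look the same; which is the clear one, and which stands left or right, changes and is not told.
- sealer_b: Bag sealer B: same shape, size and axes as A.
- jaws_a (a point): Middle of the jaws' mouth on sealer A's front face, 65 mm above the table; x points straight into the jaws, y along the mouth, z up. The jaws are a level slot 124 mm wide, 10 mm high (60 to 70 mm above the table), its upper edge a dark bar rounded to 10 mm. An orange feed ledge, level with the slot's floor, sticks out 12 mm in front of the face.
- jaws_b (a point): Middle of the jaws' mouth of sealer B: same shape and axes as A. Clear jaws are 58 mm deep behind the front face, where they end in a back wall. In the jammed sealer a stiff dark lump, hard to see, fills the whole slot from 25 mm behind the face.
- lever_a (a joint): Setting lever of sealer A, rad: starts near 0 (0 to 0.1) = rest, leaning towards the robot; 1.0 = setting, leaning away. It turns about a level axis along the sealer's y, has a light friction (about 1 N at the tip) and stays where it is left.
- lever_b (a joint): Setting lever of sealer B: same as A.
- lever_a_tip (a point): Centre of the green ball (26 mm across) of sealer A's lever. A steel rod 10 mm thick, 70 mm long, joins it to the pivot: 127 mm above the table, 50 mm behind the front face, 50 mm to +y of the jaws' middle, on a grey block (top at 130 mm) on the sealer's top. At rest: ball about 188 mm high and 34 mm nearer the robot than the pivot; at setting: as far beyond it
- lever_b_tip (a point): Centre of the green ball on the lever of sealer B: same as A.
- gauge_center (a point): Centre of the gauge's blue handle (gauge loose, 110 to 210 g), 24 mm above the table at the start. Handle 90 mm long (x), 24 mm wide (y), 36 mm high (z), a white line on top. From its front end a steel blade 80 mm long, 32 mm wide, 5 mm thick sticks out along +x, level with this point. Let go when in the clear jaws, it stays there, its handle sagging by up to 0.1 rad.
- gauge_tip (a point): Middle of the front end of the gauge blade, 125 mm along x from gauge_center, at the same height when level.
- pad (a point): Centre of the blue pad (90 x 60 mm) on the white board (200 x 84 x 6 mm, fixed on the table) on which the gauge handle lies at the start; 6 mm above the table. x points along the board, the way the blade starts out pointing, to within 0.15 rad. The board reaches 140 mm to +x and 60 mm to -x of this point.
- jug: Cream jug with a blue lid, 116 mm across, 225 mm high, handle at the side; origin under its centre. Bystander.
- bowl: Steel bowl, 150 mm across, 60 mm high; origin under its centre. Bystander.
- spray: White bottle, yellow label, blue cap, 64 mm across, 170 mm high; origin under its centre. Bystander.
- jar: Amber jar with a red lid, 60 mm across, 90 mm high, between and behind the sealers; origin under its centre. Bystander.
- tub: Open pale tub 160 x 110 x 70 mm; origin under its centre. Bystander.
- spatula: Spatula, 280 mm long, lying flat; origin under its middle. Bystander.
Not all that is in view belongs to the job. Of the things that look like the part that bears gauge_center, the smaller one is meant.

How it is judged:
By the outcome, as a careful person would: the job done as asked, in the order asked, and still so for the second after the job is handed in, with the robot touching nothing.
It also fails if it takes over 61 s, if anything falls off the work surface, if the arm or the gripper's body presses on something with over 40 N, if the wrist force passes 120 N, or if a joint passes its speed limit or range.

## Working session

There is one attempt and no reset: what is moved stays moved. The work goes in short steps, Python scripts to look and compute and a tool call to move; the robot and the scene stay as the last step left them, time stands still between calls to the robot, and variables do not carry over. Pictures are saved under pics/ and viewed, and the job is handed in when it is done.

Besides the shell and the picture viewer there is one more tool, called after ">>>" as a command line: name --pt "numbers of a row" for each row, then --argument value for the rest. servo_tool: Moves the arm, as the interface text tells. Its arguments: {"type":"object","properties":{"grip":{"type":"array","items":{"type":"number"}},"translation":{"type":"array","items":{"type":"array","items":{"type":"number"}}},"turn":{"type":"array","items":{"type":"number"}},"newtons":{"type":"number"}},"required":["grip","translation","turn"]}

```bash
ls; mkdir -p pics; python3 - <<'E'
from plant import r,capture,calibration,order
import cv2,numpy as np
print(r.get_state(), r.grasp_offset)
for n in("scene","side","wrist"):
    c=calibration(n);p,d=capture(n);cv2.imwrite(f"pics/{n}0.png",p);np.save(f"pics/{n}0.npy",d)
    print(n,{k:(v if k!='view' else np.round(v,4).tolist()) for k,v in c.items()})
E
```

```text
pics
{'time_s': 0.0, 'joints': array([ 8.11344270e+01,  2.05932010e+01,  6.34592286e-01, -2.20514335e-02,
       -7.01377314e+01, -1.65082452e+01]), 'qd': array([ 0.05987298,  0.02732867,  0.04104135, -0.02316199, -0.00321501,
        0.09301585]), 'joint_torque': array([-2.68888016e-04, -5.82726502e+01,  2.93058944e+01,  6.99716717e+00,
        6.95528928e-03, -1.82381032e-04]), 'tcp_pos': array([0.2890216 , 0.60938355, 0.19580297]), 'eef_rot': array([ 1.79901740e+02, -7.50311263e-03, -2.53813214e+01]), 'contact_force': array([ 0.19916515,  0.34438764, -0.54472999]), 'moment': array([ 0.00092865, -0.02723091, -0.05765047]), 'gripper_width': 0.0877393545925766} -0.0188
scene {'fx': 553.233438532536, 'fy': 553.233438532536, 'cx': 315.04778141510457, 'cy': 243.3247407862309, 'view': [[0.7794, 0.6262, 0.0187, -0.3831], [-0.357, 0.4194, 0.8347, 0.0951], [0.5148, -0.6572, 0.5505, -1.9743], [0.0, 0.0, 0.0, 1.0]]}
side {'fx': 520.4972356920339, 'fy': 520.4972356920339, 'cx': 306.4948335015091, 'cy': 236.76940900736454, 'view': [[0.771, -0.6368, 0.0088, -0.4136], [0.4373, 0.5394, 0.7196, -0.3223], [-0.463, -0.551, 0.6943, -1.1587], [0.0, 0.0, 0.0, 1.0]]}
wrist {'fx': 342.28548576949714, 'fy': 342.28548576949714, 'cx': 324.29639238106563, 'cy': 239.02158001356426, 'view': [[-0.4295, -0.9031, 0.0014, 0.6734], [0.8666, -0.4126, -0.2808, 0.0361], [0.2542, -0.1194, 0.9598, -0.3898], [0.0, 0.0, 0.0, 1.0]]}
```

View pics/scene0.png

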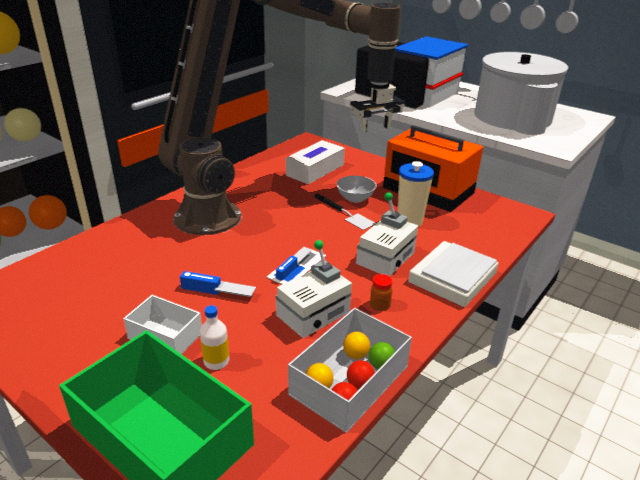

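View pics/side0.png

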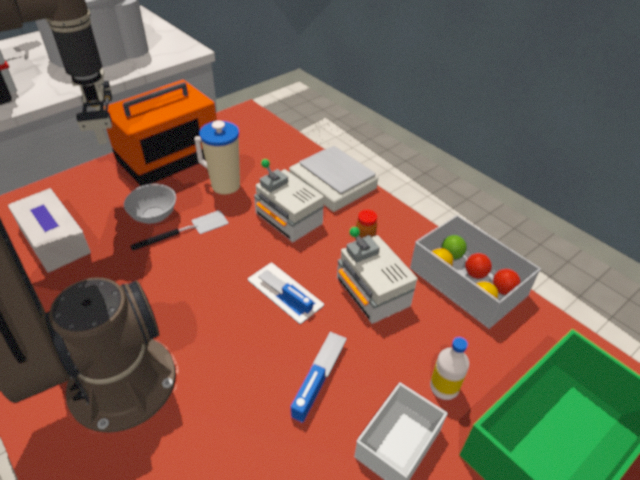

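View pics/wrist0.png

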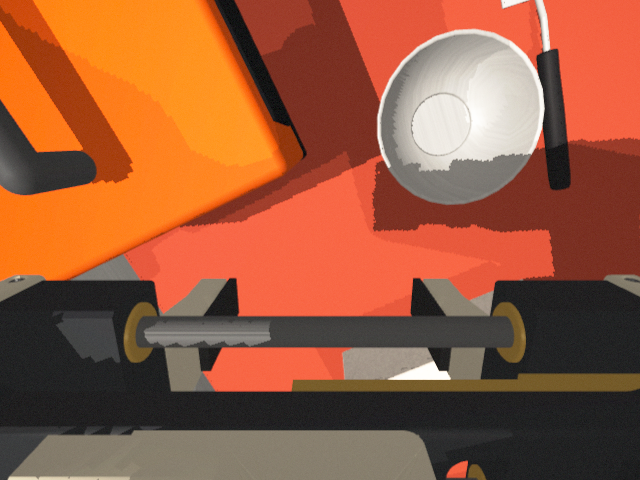

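The side view shows two look-alikes with blue handles. One lies on the white board at side (293,295), scene (290,267). The other is longer and lies directly on the table at side (312,388), scene (205,283). The one on the white board is smaller and matches the description. I'll confirm that in an enlarged crop and take coarse positions.

```bash
cat > h.py <<'E'
import cv2,numpy as np
def ray(c,u,v):
    V=np.array(c['view']);R=V[:3,:3];t=V[:3,3]
    d=np.array([(u-c['cx'])/c['fx'],-(v-c['cy'])/c['fy'],-1.]);return -R.T@t,R.T@d
def onz(c,u,v,z):
    o,d=ray(c,u,v);return o+d*(z-o[2])/d[2]
def proj(c,p):
    V=np.array(c['view']);q=V[:3,:3]@p+V[:3,3]
    return np.array([c['cx']+c['fx']*q[0]/-q[2],c['cy']-c['fy']*q[1]/-q[2]])
def tri(c1,p1,c2,p2):
    o1,d1=ray(c1,*p1);o2,d2=ray(c2,*p2)
    s=np.linalg.lstsq(np.c_[d1,-d2],o2-o1,rcond=None)[0]
    a=o1+d1*s[0];b=o2+d2*s[1];return (a+b)/2,np.linalg.norm(a-b)
def blobs(img,lo,hi,amin=15):
    m=cv2.inRange(cv2.cvtColor(img,cv2.COLOR_BGR2HSV),np.array(lo),np.array(hi))
    n,l,s,c=cv2.connectedComponentsWithStats(m);o=[]
    for i in range(1,n):
        if s[i,4]>=amin:
            (rc)=cv2.minAreaRect(np.argwhere(l==i)[:,::-1].astype(np.float32));o.append((s[i,4],c[i].round(1),np.round(rc[0],1),np.round(rc[1],1),round(rc[2],1)))
    return m,o
E
python3 - <<'E'
from h import *
from plant import calibration
S=cv2.imread('pics/scene0.png');D=cv2.imread('pics/side0.png')
for n,i in(('scene',S),('side',D)):
    c=calibration(n)
    for nm,lo,hi in(('green',(45,120,60),(80,255,255)),('blue',(100,130,60),(125,255,255)),('orange',(8,180,180),(22,255,255))):
        for b in blobs(i,lo,hi,12)[1]: print(n,nm,b[0],b[1],b[3],onz(c,*b[1],{'green':.188,'blue':.03,'orange':.06}[nm]).round(3))
a=cv2.resize(D[220:440,230:430],None,fx=3,fy=2.7);cv2.imwrite('pics/cropg.png',a)
E
```

```text
scene green 51 [388.2 195.8] [7. 7.] [0.581 0.249 0.188]
scene green 56 [318.5 244. ] [8. 7.] [ 0.585 -0.107  0.188]
scene green 19434 [158.3 413.2] [181.2 138.8] [ 0.712 -0.74   0.188]
scene green 12 [370.8 351.9] [5.2 5.8] [ 0.924 -0.357  0.188]
scene green 62 [375.8 361.9] [12.   9.9] [ 0.948 -0.375  0.188]
scene blue 1030 [430.6  47. ] [71.1 21.4] [-0.534  2.587  0.03 ]
scene blue 94 [315.1 151.9] [ 4.5 22.4] [-0.02   0.637  0.03 ]
scene blue 470 [415.9 172.3] [17. 34.] [0.412 0.75  0.03 ]
scene blue 385 [288.7 269.7] [18.1 28.2] [ 0.458 -0.086  0.03 ]
scene blue 584 [199.7 282.9] [40.2 17.4] [ 0.304 -0.301  0.03 ]
scene blue 120 [210.7 311.2] [11. 11.] [ 0.422 -0.366  0.03 ]
scene orange 70 [139.7 132.9] [ 1.9 46.5] [-0.691  0.231  0.06 ]
scene orange 1428 [436.7 146.4] [92.4 23.4] [0.38  0.974 0.06 ]
scene orange 197 [356.9 343.6] [24.7 15.2] [ 0.816 -0.241  0.06 ]
scene orange 22 [227.8 345.6] [15.1  1.3] [ 0.578 -0.449  0.06 ]
scene orange 192 [320.4 376.2] [26.4 14.5] [ 0.813 -0.382  0.06 ]
side green 42 [265.  162.9] [6. 6.] [0.59  0.247 0.188]
side green 71 [354.4 231.4] [8.5 8.5] [ 0.592 -0.11   0.188]
side green 18714 [561.7 419.6] [141.4 182.4] [ 0.545 -0.683  0.188]
side blue 603 [218.4 134.4] [21. 39.] [0.686 0.666 0.03 ]
side blue 25 [ 41.4 216.2] [7.2 8.3] [0.055 0.623 0.03 ]
side blue 428 [294.7 301.1] [34.7 17.5] [ 0.428 -0.085  0.03 ]
side blue 149 [459.2 344.7] [12.5 13. ] [ 0.642 -0.425  0.03 ]
side blue 640 [308.2 393.7] [16.5 56.4] [ 0.293 -0.3    0.03 ]
side orange 2341 [158.1 108.7] [ 34.7 101.3] [0.585 0.904 0.06 ]
side orange 51 [263.7 208.2] [17.  3.] [0.557 0.218 0.06 ]
side orange 40 [279.7 220.4] [12.8  3.1] [0.561 0.148 0.06 ]
side orange 170 [352.9 286.9] [43.2  4. ] [ 0.552 -0.16   0.06 ]
```

View pics/cropg.png

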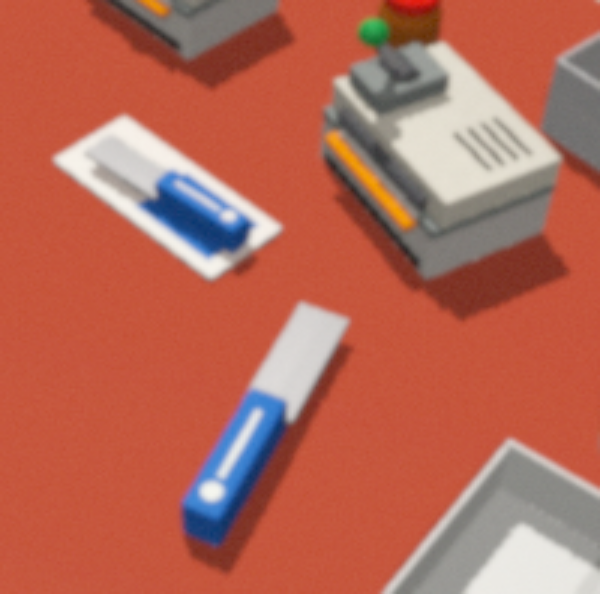

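The crop confirms it. The small gauge lies on the white board with the blue pad, and its blade points up-left, roughly +y. The big one is a decoy on the bare table. Next: the gauge direction and the wrist camera's offset.

```bash
python3 - <<'E'
from h import *
from plant import calibration,r
from scipy.spatial.transform import Rotation as Ro
s=r.get_state();c=calibration('wrist');o,d=ray(c,c['cx'],c['cy'])
T=Ro.from_euler('xyz',s['eef_rot'],degrees=True).as_matrix()
print('cam in tool',T.T@(o-s['tcp_pos']),'look',T.T@d)
c=calibration('side')
k=lambda x,y:(230+x/3,220+y/2.7)
for nm,p,z in(('tip',(100,150),.026),('hf',(180,180),.042),('hb',(238,225),.042),('bd1',(52,158),.006),('bd2',(124,114),.006),('bd3',(284,228),.006),('bd4',(210,280),.006),
  ('Rl',(330,138),.06),('Rr',(410,225),.06)):print(nm,onz(c,*k(*p),z).round(3))
print(s['joints'])
E
```

```text
cam in tool [ 0.07561063  0.00097224 -0.1873822 ] look [-2.80998364e-01 -3.77853709e-04  9.59708173e-01]
tip [0.42  0.035 0.026]
hf [ 0.442 -0.049  0.042]
hb [ 0.445 -0.121  0.042]
bd1 [0.391 0.069 0.006]
bd2 [0.475 0.076 0.006]
bd3 [ 0.492 -0.126  0.006]
bd4 [ 0.406 -0.133  0.006]
Rl [ 0.563 -0.101  0.06 ]
Rr [ 0.543 -0.218  0.06 ]
[ 8.11376544e+01  2.05824018e+01  6.46037105e-01 -1.28799230e-02
 -7.01347269e+01 -1.65057702e+01]
```

>>> servo_tool --grip '[-1, -1, -1, -1, -1, -1, -1, -1, -1, -1]' --pt "0.0 0.0 -0.04" --pt "0.026 0.032 -0.06" --pt "0.05 0.064 -0.06" --pt "0.075 0.096 -0.06" --pt "0.1 0.128 -0.06" --pt "0.125 0.16 -0.06" --pt "0.15 0.192 -0.06" --pt "0.175 0.22 -0.06" --pt "0.2 0.245 -0.06" --pt "0.225 0.27 -0.06" --turn '[0, 0.1, 0.2, 0.3, 0.4, 0.5, 0.6, 0.7, 0.8, 0.9]'

```text
time_s: 0.98
tcp_pos: [0.3768, 0.2676, 0.257]
eef_rot: [-180.0, 0.0, -77.2]
contact_force: [0.9, 0.4, 1.3]
gripper_width: 0.0876
```

>>> servo_tool --grip '[-1, -1, -1, -1, -1, -1, -1, -1, -1, -1]' --pt "0.04 0 0" --pt "0.08 0 0" --pt "0.12 0 0" --pt "0.16 0 0" --pt "0.2 0 0" --pt "0.24 0 0" --pt "0.275 0 0" --pt "0.275 0 0" --pt "0.275 0 0" --pt "0.275 0 0" --turn '[0.05, 0.1, 0.136, 0.136, 0.136, 0.136, 0.136, 0.136, 0.136, 0.136]'

```text
time_s: 1.82
tcp_pos: [0.4388, 0.0015, 0.2566]
eef_rot: [180.0, 0.0, -84.8]
contact_force: [-0.6, 0.2, -0.9]
gripper_width: 0.0878
```

```bash
cat > cap.py <<'E'
import sys
from plant import r,capture,calibration
from h import *
import pickle
def snap(n,name):
    c=calibration(n);s=r.get_state();p,d=capture(n);cv2.imwrite(f"pics/{name}.png",p)
    pickle.dump((c,p,d,s),open(f"pics/{name}.pkl","wb"));return c,p,d,s
if __name__=='__main__':
    s=snap(sys.argv[1],sys.argv[2])[3];print(s['time_s'],s['tcp_pos'].round(4),s['eef_rot'].round(2),s['joints'].round(1),s['contact_force'].round(1))
E
python3 cap.py wrist w1
```

```text
1.8167 [0.4388 0.0015 0.2566] [ 1.7998e+02  1.0000e-02 -8.4810e+01] [ 26.1  -4.7 -21.5  -0.  -73.2 -20.9] [-0.6  0.2 -0.9]
```

View pics/w1.png

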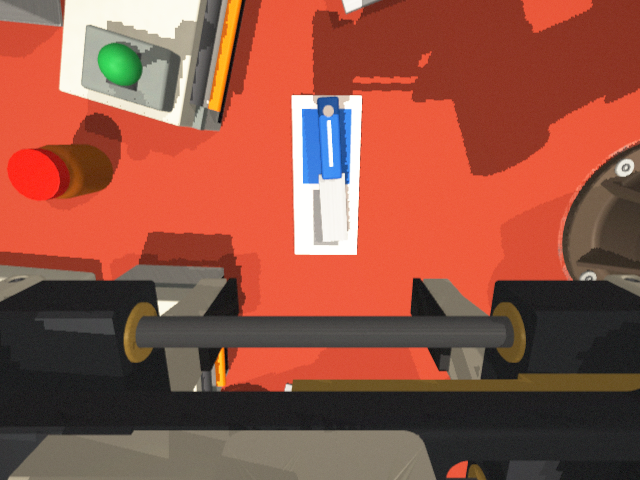

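The wrist view shows the small gauge with its white line from (330,120) to (331,165) and its blade to (331,243). The right sealer is at top left, with its ball at (120,64) and its orange ledge running from (240,0) to (213,112).

```bash
python3 - <<'E'
from h import *
import pickle
c,p,d,s=pickle.load(open('pics/w1.pkl','rb'))
cr=cv2.resize(p[85:260,280:380],None,fx=5,fy=3.4);
cr=cv2.resize(p[85:260,280:380],None,fx=3.4,fy=3.4,interpolation=cv2.INTER_NEAREST);cv2.imwrite('pics/w1c.png',cr)
hsv=cv2.cvtColor(p,cv2.COLOR_BGR2HSV)
for nm,lo,hi in(('darkblue',(100,150,60),(125,255,255)),('orange',(12,200,150),(22,255,255)),('green',(45,120,60),(80,255,255))):
    for b in blobs(p,lo,hi,60)[1]: print(nm,b)
for q in [(330,120),(330,140),(331,165),(330,210),(330,235),(325,175),(120,64),(150,60),(80,80),(225,60),(215,100),(205,110)]:
    print(q,onz(c,*q,.042).round(4),'depthpt',(lambda o,dd:(o+dd*d[q[1],q[0]]).round(4))(*ray(c,*q)))
E
```

```text
darkblue (np.int32(3158), array([325.4, 142.1]), array([326., 140.]), array([86., 48.]), 90.0)
orange (np.int32(1434), array([224.4,  53.6]), array([224.1,  54.1]), array([ 13.1, 112.6]), 11.0)
orange (np.int32(133), array([ 71.1, 190.1]), array([ 70.2, 190.7]), array([ 9.2, 24.1]), 39.8)
orange (np.int32(297), array([220.3, 368.5]), array([219.8, 366.6]), array([37.1,  9.5]), 87.7)
green (np.int32(1429), array([119.4,  64. ]), array([119.5,  64. ]), array([47.4, 37.5]), 45.0)
(330, 120) [ 0.4404 -0.0954  0.042 ] depthpt [ 0.4404 -0.0953  0.0431]
(330, 140) [ 0.4384 -0.0741  0.042 ] depthpt [ 0.4384 -0.0741  0.0418]
(331, 165) [ 0.4347 -0.0467  0.042 ] depthpt [ 0.4347 -0.0468  0.0434]
(330, 210) [0.4308 0.0058 0.042 ] depthpt [0.4302 0.0094 0.0244]
(330, 235) [0.4279 0.0367 0.042 ] depthpt [0.4273 0.0408 0.0271]
(325, 175) [ 0.4405 -0.0348  0.042 ] depthpt [ 0.4405 -0.0347  0.0418]
(120, 64) [ 0.6683 -0.1315  0.042 ] depthpt [ 0.5802 -0.1091  0.2007]
(150, 60) [ 0.6363 -0.1382  0.042 ] depthpt [ 0.5949 -0.1245  0.129 ]
(80, 80) [ 0.7124 -0.1118  0.042 ] depthpt [ 0.6704 -0.106   0.1051]
(225, 60) [ 0.557  -0.1453  0.042 ] depthpt [ 0.5521 -0.1422  0.0597]
(215, 100) [ 0.5676 -0.1047  0.042 ] depthpt [ 0.5625 -0.1034  0.0588]
(205, 110) [ 0.5786 -0.0934  0.042 ] depthpt [ 0.5703 -0.0922  0.067 ]
```

View pics/w1c.png

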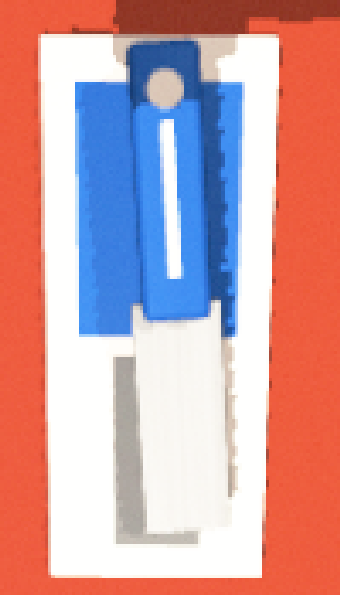

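```bash
python3 - <<'E'
from h import *
import pickle
c,p,d,s=pickle.load(open('pics/w1.pkl','rb'))
f=lambda x,y,z:onz(c,280+(x+.5)/3.4-.5,85+(y+.5)/3.4-.5,z)
# points by depth helper
uu,vv=np.meshgrid(np.arange(640),np.arange(480))
V=np.array(c['view']);X=np.stack([(uu-c['cx'])/c['fx']*d,-(vv-c['cy'])/c['fy']*d,-d],-1)
W=(X-V[:3,3])@V[:3,:3]
h=cv2.cvtColor(p,cv2.COLOR_BGR2HSV)
box=(W[...,0]>.40)&(W[...,0]<.48)&(W[...,1]>-.14)&(W[...,1]<.06)
top=box&(W[...,2]>.036)&(W[...,2]<.048)
q=W[top];print('top z',np.median(q[:,2]),len(q));r_=cv2.minAreaRect((q[:,:2]*1000).astype(np.float32));print(r_)
line=top&(h[...,1]<60)&(h[...,2]>200);l=W[line][:,:2];l=l[l[:,1]>-.105]
vx,vy,x0,y0=cv2.fitLine((l*1000).astype(np.float32),cv2.DIST_L2,0,.01,.01).ravel();print('line',np.degrees(np.arctan2(vy,vx)),x0,y0)
bl=box&(W[...,2]>.019)&(W[...,2]<.032)&(h[...,1]<60)&(W[...,1]>-.025)
q=W[bl];print('blade',np.median(q[:,2]),cv2.minAreaRect((q[:,:2]*1000).astype(np.float32)),q[:,1].max())
print('corners',[f(*a,.042)[:2].round(4) for a in((144,318),(211,318),(132,42),(200,42))],'line',[f(*a,.042)[:2].round(4) for a in((167,120),(176,278))],'tip',f(147,530,.0265)[:2],f(228,527,.0265)[:2])
E
```

```text
top z 0.041485889468561174 1725
((438.8599548339844, -74.83282470703125), (23.9204158782959, 90.33613586425781), 8.571730613708496)
line -81.45963 438.96756 -74.062706
blade 0.026091351837970483 ((425.85565185546875, 11.205806732177734), (32.01434326171875, 76.47987365722656), 8.548213005065918) 0.049827531124665016
corners [array([ 0.4437, -0.0308]), array([ 0.4208, -0.0329]), array([ 0.4552, -0.1179]), array([ 0.4334, -0.1198])] line [array([ 0.4418, -0.0953]), array([ 0.434 , -0.0452])] tip [0.43559414 0.04907586] [0.40552403 0.04520304]
```

>>> servo_tool --grip '[-1, -1, -1, -1, -1, -1, -1, -1, -1, -1]' --pt "-0.03 -0.01 -0.02" --pt "-0.067 -0.025 -0.04" --pt "-0.103 -0.04 -0.04" --pt "-0.14 -0.055 -0.04" --pt "-0.175 -0.07 -0.04" --pt "-0.21 -0.085 -0.04" --pt "-0.245 -0.1 -0.04" --pt "-0.271 -0.115 -0.04" --pt "-0.271 -0.115 -0.04" --pt "-0.271 -0.115 -0.04" --turn '[0, 0, 0, 0, 0, 0, 0, 0, 0, 0]'

```text
time_s: 2.7
tcp_pos: [0.5277, 0.2852, 0.2953]
eef_rot: [179.9, -0.1, -84.5]
contact_force: [-0.6, -0.2, -0.3]
gripper_width: 0.0875
```

```bash
python3 cap.py wrist w2
```

```text
2.7 [0.5277 0.2852 0.2953] [ 1.7989e+02 -8.0000e-02 -8.4480e+01] [ 47.   10.9   0.2  -0.  -79.4 -41.5] [-0.6 -0.2 -0.3]
```

View pics/w2.png

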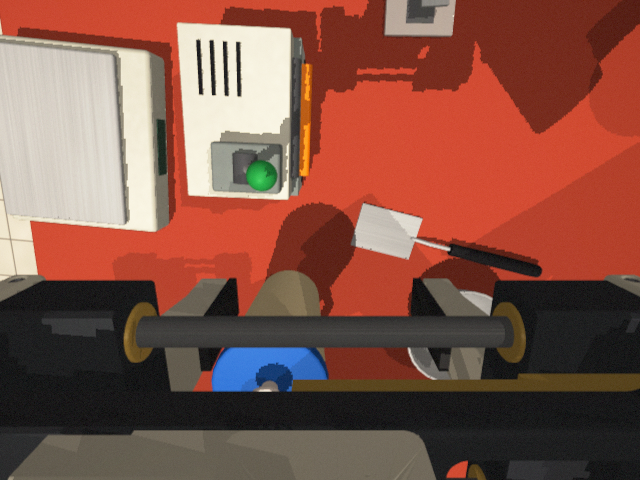

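>>> servo_tool --grip '[-1, -1, -1, -1, -1, -1, -1, -1, -1, -1, -1]' --pt "0.03 0 0" --pt "0.07 0 0" --pt "0.11 0 0" --pt "0.15 0 0" --pt "0.19 0 0" --pt "0.23 0 0" --pt "0.27 0 0" --pt "0.31 0 0" --pt "0.345 0 0" --pt "0.345 0 0" --pt "0.345 0 0" --turn '[0, 0, 0, 0, 0, 0, 0, 0, 0, 0, 0]'

```text
schema error: expected 1 to 10 rows
```

The wrist view shows the whole left sealer: ball (262,175), ledge from (307,65) to (306,177). The jug lid is at (270,375), below the gripper. Next, the right sealer.

>>> servo_tool --grip '[-1, -1, -1, -1, -1, -1, -1, -1, -1, -1]' --pt "0.03 0 0" --pt "0.07 0 0" --pt "0.11 0 0" --pt "0.15 0 0" --pt "0.19 0 0" --pt "0.23 0 0" --pt "0.27 0 0" --pt "0.31 0 0" --pt "0.345 0 0" --pt "0.345 0 0" --turn '[0, 0, 0, 0, 0, 0, 0, 0, 0, 0]'

```text
time_s: 3.58
tcp_pos: [0.5593, -0.0664, 0.2975]
eef_rot: [-180.0, -0.1, -84.9]
contact_force: [0.1, 0.4, 0.5]
gripper_width: 0.0879
```

```bash
python3 cap.py wrist w3; cat > seal.py <<'E'
from h import *
import pickle
def cloud(c,d):
    uu,vv=np.meshgrid(np.arange(640),np.arange(480))
    V=np.array(c['view']);X=np.stack([(uu-c['cx'])/c['fx']*d,-(vv-c['cy'])/c['fy']*d,-d],-1)
    return (X-V[:3,3])@V[:3,:3]
def sealer(name,cen):
    c,p,d,s=pickle.load(open(f'pics/{name}.pkl','rb'));W=cloud(c,d);h=cv2.cvtColor(p,cv2.COLOR_BGR2HSV)
    near=np.hypot(W[...,0]-cen[0],W[...,1]-cen[1])<.14
    near[250:]=False
    top=near&(W[...,2]>.1)&(W[...,2]<.11)
    R=cv2.minAreaRect((W[top][:,:2]*1000).astype(np.float32));print(name,'top',R,np.median(W[top][:,2]))
    o=near&cv2.inRange(h,(10,180,100),(24,255,255)).astype(bool)&(W[...,2]>.054)&(W[...,2]<.065)
    q=(W[o][:,:2]*1000).astype(np.float32);R=cv2.minAreaRect(q);print('ledge',R,np.median(W[o][:,2]),len(q))
    g=near&cv2.inRange(h,(45,120,60),(80,255,255)).astype(bool)&(W[...,2]>.15)
    q=W[g];A=np.c_[2*q,np.ones(len(q))];x=np.linalg.lstsq(A,(q**2).sum(1),rcond=None)[0]
    print('ball',x[:3].round(4),'r',np.sqrt(x[3]+x[:3]@x[:3]).round(4),'topz',q[:,2].max().round(4))
    v,u=np.argwhere(g).mean(0);print('ball ray@.188',onz(c,u,v,.188).round(4),np.median(q[:,2]))
if __name__=='__main__':
    sealer('w2',(.62,.2));sealer('w3',(.61,-.16))
E
python3 seal.py
```

```text
3.5833 [ 0.5593 -0.0664  0.2975] [-1.7997e+02 -5.0000e-02 -8.4940e+01] [ 13.2   7.1  -4.2   0.1 -78.7  -8.1] [0.1 0.4 0.5]
w2 top ((627.5557250976562, 195.80703735351562), (111.94292449951172, 170.19195556640625), 2.9212236404418945) 0.1046056583434774
ledge ((558.04443359375, 191.72589111328125), (12.232458114624023, 123.39618682861328), 2.8921351432800293) 0.0593947154118629 1145
ball [0.5709 0.2182 0.3376] r 0.1406 topz 0.4828
ball ray@.188 [0.5849 0.2435 0.188 ] 0.20055854978806043
w3 top ((620.9925537109375, -167.7464599609375), (170.2682342529297, 112.32273864746094), 78.79756164550781) 0.10460641100335222
ledge ((551.5631713867188, -153.92315673828125), (123.91976928710938, 10.652966499328613), 78.79432678222656) 0.05934335214621357 954
ball [ 0.5833 -0.1325  0.3318] r 0.1355 topz 0.4849
ball ray@.188 [ 0.5868 -0.1102  0.188 ] 0.19875012073560536
```

View pics/w3.png

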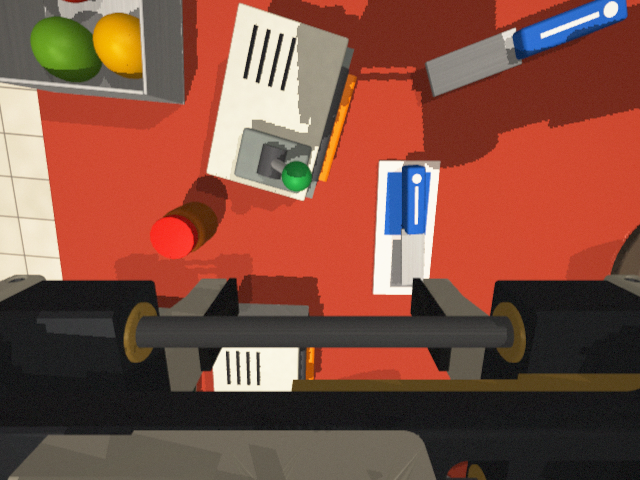

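>>> servo_tool --grip '[-1, -1, -1, -1, -1, -1, -1, -1, -1, -1]' --pt "0 0.04 0" --pt "-0.002 0.08 0" --pt "-0.002 0.1207 0" --pt "-0.002 0.1207 0.04" --pt "-0.002 0.1207 0.08" --pt "-0.002 0.1207 0.12" --pt "-0.002 0.1207 0.16" --pt "-0.002 0.1207 0.2" --pt "-0.002 0.1207 0.2" --pt "-0.002 0.1207 0.2" --turn '[-0.061, -0.061, -0.061, -0.061, -0.061, -0.061, -0.061, -0.061, -0.061, -0.061]'

```text
time_s: 4.47
tcp_pos: [0.4386, -0.0705, 0.0966]
eef_rot: [179.8, -0.0, -81.2]
contact_force: [0.5, 0.2, 2.1]
gripper_width: 0.0877
```

```bash
python3 cap.py wrist w4
```

```text
4.4667 [ 0.4386 -0.0705  0.0966] [ 1.798e+02 -5.000e-02 -8.116e+01] [ 16.5   4.2 -35.2   0.  -50.8  -7.6] [0.5 0.2 2.1]
```

View pics/w4.png

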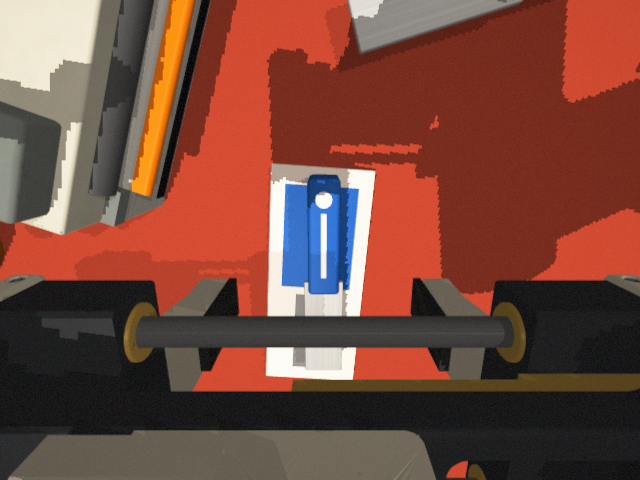

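```bash
python3 - <<'E'
from h import *
import pickle
from seal import cloud
c,p,d,s=pickle.load(open('pics/w4.pkl','rb'))
print(proj(c,np.array([.4389,-.0748,.042])),'tcp',proj(c,s['tcp_pos']),s['tcp_pos'])
W=cloud(c,d);m=(W[...,2]>.036)&(W[...,2]<.047)&(abs(W[...,0]-.439)<.04)&(W[...,1]<-.03)&(W[...,1]>-.15);m[297:]=0
print(cv2.minAreaRect((W[m][:,:2]*1000).astype(np.float32)))
E
```

```text
[323.5880438  240.90433971] tcp [323.12093918 274.3462961 ] [ 0.43860917 -0.07052846  0.09658358]
((439.1044616699219, -75.51275634765625), (23.9981689453125, 89.29032135009766), 8.58858871459961)
```

>>> servo_tool --grip '[-1, -1, -1, -1, -1, 0.6, 0.6, 0.6, 0.6, 0.6]' --pt "0.005 0 0.03" --pt "0.005 0 0.06" --pt "0.005 0 0.083" --pt "0.005 0 0.083" --pt "0.005 0 0.083" --pt "0.005 0 0.083" --pt "0.005 0 0.083" --pt "0.005 0 0.083" --pt "0.005 0 0.083" --pt "0.005 0 0.083" --turn '[0.004, 0.004, 0.004, 0.004, 0.004, 0.004, 0.004, 0.004, 0.004, 0.004]' --newtons 40

```text
time_s: 5.35
tcp_pos: [0.4412, -0.0754, 0.0145]
eef_rot: [-179.9, 0.0, -81.5]
contact_force: [0.2, -0.1, 0.1]
gripper_width: 0.0594
```

>>> servo_tool --grip '[1, 1, 1, 1, 1, 1]' --pt "0 0 0" --pt "0 0 0" --pt "0 0 0" --pt "0 0 0" --pt "0 0 0" --pt "0 0 0" --turn '[0, 0, 0, 0, 0, 0]' --newtons 40

```text
time_s: 5.85
tcp_pos: [0.4407, -0.0756, 0.0137]
eef_rot: [180.0, -0.0, -81.5]
contact_force: [-0.2, 1.0, 0.2]
gripper_width: 0.0199
```

```bash
python3 cap.py wrist w5; python3 cap.py side s5; python3 -c "
import cv2;p=cv2.imread('pics/s5.png');cv2.imwrite('pics/s5c.png',cv2.resize(p[180:340,220:420],None,fx=4,fy=3.7))"
```

```text
5.85 [ 0.4407 -0.0756  0.0137] [179.99  -0.   -81.46] [ 15.7  11.5 -40.7   0.  -37.7  -7.1] [-0.2  1.   0.2]
5.9 [ 0.4407 -0.0756  0.0137] [179.99  -0.   -81.46] [ 15.7  11.5 -40.7   0.  -37.7  -7.1] [-0.1 -0.1  0.8]
```

View pics/w5.png

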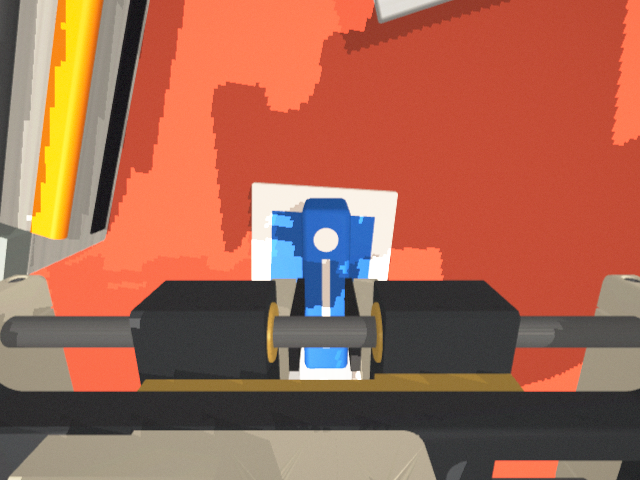

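View pics/s5c.png

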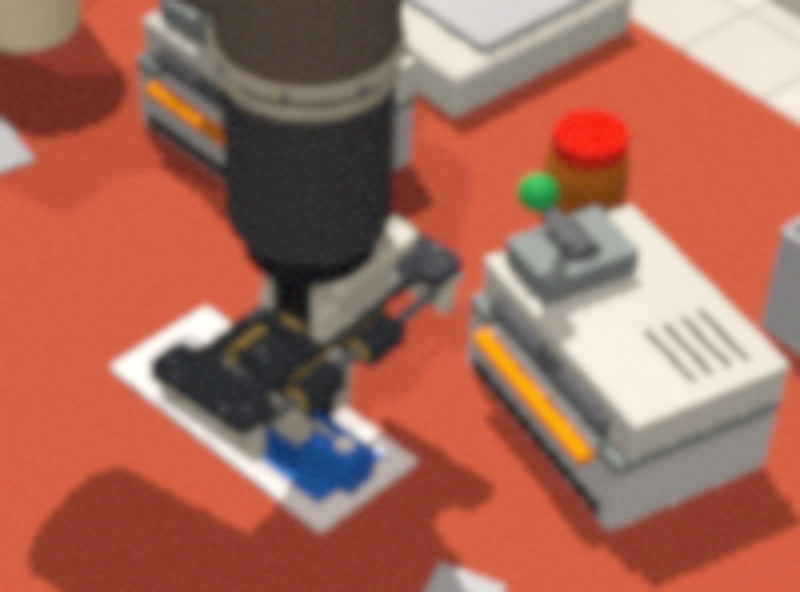

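The handle sits centrally between the pads and is gripped. Now I lift, back off and turn towards the right sealer.

>>> servo_tool --grip '[1, 1, 1, 1, 1, 1, 1, 1, 1, 1]' --pt "0 0 -0.015" --pt "0 0 -0.035" --pt "0 0 -0.05" --pt "0.012 0.01 -0.05" --pt "0.028 0.024 -0.05" --pt "0.0447 0.0388 -0.05" --pt "0.0447 0.0388 -0.05" --pt "0.0447 0.0388 -0.05" --pt "0.0447 0.0388 -0.05" --pt "0.0447 0.0388 -0.05" --turn '[0, 0, 0, 0, 0.1, 0.2, 0.3, 0.4, 0.5, 0.6]'

```text
time_s: 6.78
tcp_pos: [0.4089, -0.1257, 0.0638]
eef_rot: [-180.0, 0.0, -116.1]
contact_force: [0.1, 0.7, 0.3]
gripper_width: 0.0007
```

>>> servo_tool --grip '[1, 1, 1, 1, 1, 1, 1, 1, 1, 1]' --pt "0 0 0" --pt "0 0 0" --pt "0 0 0" --pt "0 0 0" --pt "0 0 0" --pt "0 0 0" --pt "0 0 0" --pt "0 0 0" --pt "0 0 0" --pt "0 0 0" --turn '[0.11, 0.22, 0.33, 0.44, 0.55, 0.66, 0.77, 0.88, 0.99, 1.1]'

```text
time_s: 7.62
tcp_pos: [0.4089, -0.1255, 0.0637]
eef_rot: [-180.0, -0.0, -179.2]
contact_force: [1.1, -0.1, 1.3]
gripper_width: 0.0001
```

The width is ~0, so the gauge slipped out of the grip. I'll look.

```bash
python3 cap.py side s6;python3 cap.py scene c6; python3 -c "
import cv2;p=cv2.imread('pics/s6.png');cv2.imwrite('pics/s6c.png',cv2.resize(p[180:380,200:450],None,fx=3,fy=3))
p=cv2.imread('pics/c6.png');cv2.imwrite('pics/c6c.png',cv2.resize(p[180:380,200:450],None,fx=3,fy=3))"
```

```text
7.6167 [ 0.4089 -0.1255  0.0637] [-1.8000e+02 -1.0000e-02 -1.7918e+02] [  9.6   5.1 -39.7  -0.  -45.2 -98.8] [ 1.1 -0.1  1.3]
7.6667 [ 0.4089 -0.1255  0.0637] [ 1.8000e+02 -1.0000e-02 -1.7963e+02] [  9.6   5.1 -39.7  -0.  -45.2 -99.2] [0.2 0.1 0.6]
```

View pics/s6c.png

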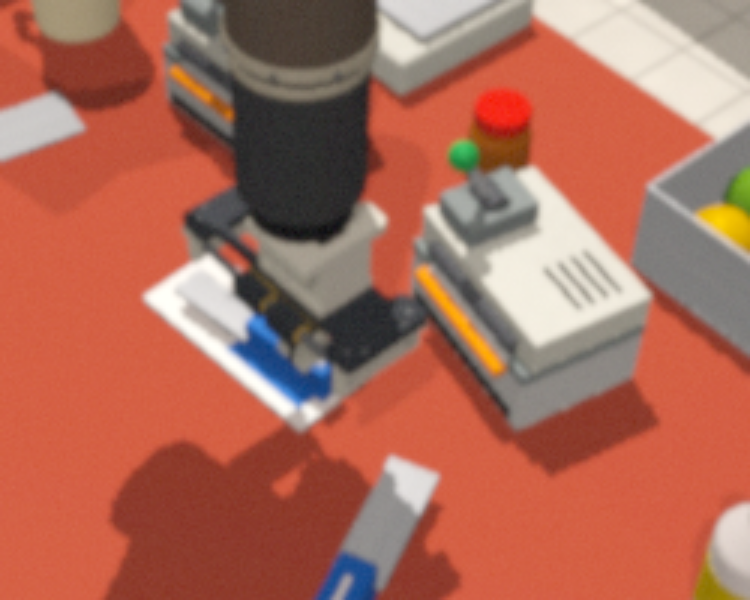

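View pics/c6c.png

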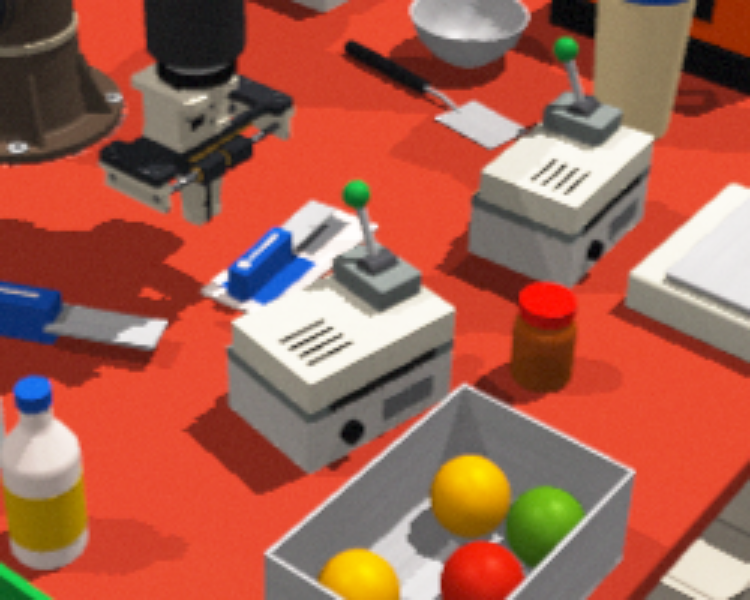

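```bash
python3 - <<'E'
from h import *
import pickle
from seal import cloud
c,p,d,s=pickle.load(open('pics/w5.pkl','rb'));W=cloud(c,d)
for q in [(325,225),(325,290),(325,355),(285,300),(285,340),(365,300),(290,360),(360,360),(200,300),(325,335)]:print(q,W[q[1],q[0]].round(4))
print('tcp px',proj(c,s['tcp_pos']))
c,p,d,s=pickle.load(open('pics/w4.pkl','rb'));W=cloud(c,d)
for q in [(225,300),(225,340),(185,350),(430,300),(225,365)]:print(q,W[q[1],q[0]].round(4))
for n in('s6','c6'):
    c,p,d,s=pickle.load(open(f'pics/{n}.pkl','rb'));W=cloud(c,d);h=cv2.cvtColor(p,cv2.COLOR_BGR2HSV)
    m=cv2.inRange(h,(100,130,50),(125,255,255)).astype(bool)&(abs(W[...,0]-.44)<.07)&(abs(W[...,1]+.08)<.08)&(W[...,2]>.03)
    q=W[m];print(n,len(q),q.min(0),q.max(0),cv2.minAreaRect((q[:,:2]*1000).astype(np.float32)))
E
```

```text
(325, 225) [ 0.4451 -0.1122  0.0417]
(325, 290) [ 0.4401 -0.0791  0.0427]
(325, 355) [ 0.4343 -0.0405  0.0411]
(285, 300) [ 0.458  -0.0846  0.0701]
(285, 340) [ 0.4539 -0.1023  0.1263]
(365, 300) [ 0.4247 -0.0894  0.0699]
(290, 360) [ 0.4522 -0.0701  0.0898]
(360, 360) [ 0.4256 -0.0725  0.0876]
(200, 300) [ 0.4755 -0.1099  0.1257]
(325, 335) [ 0.4443 -0.1058  0.1274]
tcp px [323.06444442 274.33023213]
(225, 300) [ 0.4827 -0.0719  0.1461]
(225, 340) [ 0.4671 -0.0947  0.209 ]
(185, 350) [ 0.4865 -0.0703  0.182 ]
(430, 300) [ 0.3945 -0.0871  0.1497]
(225, 365) [ 0.5122  0.0758 -0.    ]
s6 112 [ 0.37113598 -0.14636235  0.03024238] [ 0.44873462 -0.03732466  0.16963929] ((421.7105407714844, -101.49483489990234), (128.79183959960938, 60.37948989868164), 56.731563568115234)
c6 147 [ 0.42336454 -0.12515635  0.03026424] [ 0.46216331 -0.02994521  0.04621276] ((442.7737121582031, -77.92271423339844), (27.83746337890625, 95.64372253417969), 10.499634742736816)
```

```bash
python3 - <<'E'
from h import *
import pickle
from seal import cloud
from scipy.spatial.transform import Rotation as Ro
for n in('w1','w4','w5'):
    c,p,d,s=pickle.load(open(f'pics/{n}.pkl','rb'));W=cloud(c,d)
    T=Ro.from_euler('xyz',s['eef_rot'],degrees=True).as_matrix();L=(W-s['tcp_pos'])@T
    for u in ((225,430) if n!='w5' else (285,292,362,368)):
        print(n,u,[(v,L[v,u].round(4).tolist()) for v in range(268,312,4)])
E
python3 - <<'E'
import cv2
p=cv2.imread('pics/w5.png');cv2.imwrite('pics/w5c.png',cv2.resize(p[240:400,240:410],None,fx=4,fy=3.7,interpolation=cv2.INTER_NEAREST))
E
```

```text
w1 225 [(268, [-0.0953, -0.1372, 0.257]), (272, [-0.1012, -0.1377, 0.257]), (276, [-0.1071, -0.138, 0.2566]), (280, [0.0116, -0.047, -0.0352]), (284, [0.0099, -0.0469, -0.0361]), (288, [0.0102, -0.0454, -0.0413]), (292, [0.01, -0.0443, -0.0453]), (296, [0.01, -0.0432, -0.0494]), (300, [0.0079, -0.0435, -0.049]), (304, [0.0067, -0.0432, -0.0505]), (308, [0.0049, -0.0432, -0.0509])]
w1 430 [(268, [-0.0955, 0.1471, 0.2567]), (272, [-0.1012, 0.1474, 0.2562]), (276, [-0.1065, 0.1474, 0.2545]), (280, [0.0118, 0.0511, -0.036]), (284, [0.0119, 0.0497, -0.0408]), (288, [0.0115, 0.0487, -0.0444]), (292, [0.0099, 0.0486, -0.0453]), (296, [0.0096, 0.0475, -0.0489]), (300, [0.01, 0.0461, -0.0536]), (304, [0.0098, 0.0451, -0.0569]), (308, [0.0091, 0.0446, -0.059])]
w4 225 [(268, [-0.0331, -0.0872, 0.0961]), (272, [-0.0377, -0.0882, 0.0982]), (276, [-0.041, -0.0881, 0.0968]), (280, [0.0116, -0.0469, -0.0353]), (284, [0.01, -0.0467, -0.0366]), (288, [0.0104, -0.0452, -0.042]), (292, [0.0099, -0.0443, -0.0452]), (296, [0.0096, -0.0434, -0.0487]), (300, [0.0081, -0.0432, -0.0497]), (304, [0.0067, -0.0
[... 1260 characters left out ...]
, 0.0238, 0.0082]), (276, [-0.004, 0.0238, 0.0071]), (280, [0.0114, 0.0189, -0.035]), (284, [0.0119, 0.0182, -0.041]), (288, [0.0114, 0.0179, -0.0443]), (292, [0.0115, 0.0174, -0.0489]), (296, [0.0108, 0.0172, -0.0512]), (300, [0.0091, 0.0172, -0.0517]), (304, [0.0116, 0.0162, -0.0604]), (308, [0.0109, 0.016, -0.0625])]
w5 368 [(268, [0.0007, 0.0274, 0.0084]), (272, [-0.0017, 0.0275, 0.0079]), (276, [-0.0044, 0.0276, 0.008]), (280, [0.0112, 0.0218, -0.0348]), (284, [0.0113, 0.0212, -0.0397]), (288, [0.0116, 0.0205, -0.0449]), (292, [0.0112, 0.0201, -0.0481]), (296, [0.011, 0.0197, -0.0518]), (300, [0.0116, 0.0191, -0.0567]), (304, [0.0117, 0.0186, -0.0605]), (308, [0.0114, 0.0182, -0.0635])]
```

View pics/w5c.png

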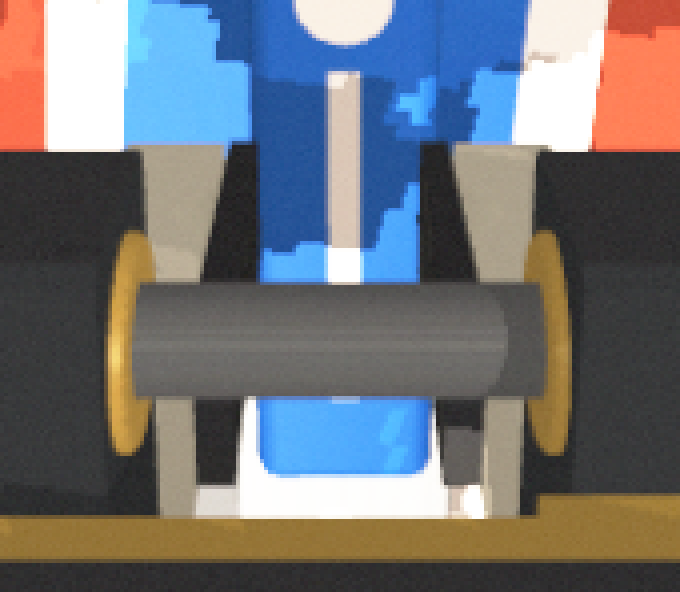

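```bash
python3 - <<'E'
from h import *
import pickle
for n in('c6','s6'):
    c,p,d,s=pickle.load(open(f'pics/{n}.pkl','rb'));t=s['tcp_pos']
    im=cv2.resize(p[180:320,200:400],None,fx=4,fy=4)
    for k,z in enumerate((0,.0188,.034,.066)):
        q=proj(c,t+[0,0,z]);print(n,z,q.round(1),((q-[200,180])*4).round())
        cv2.circle(im,tuple(int(v) for v in (q-[200,180])*4),3,[(255,0,255),(255,255,0),(0,255,255),(0,255,0)][k],-1)
    cv2.imwrite(f'pics/{n}m.png',im)
E
```

```text
c6 0 [267.4 260.2] [270. 321.]
c6 0.0188 [267.2 255. ] [269. 300.]
c6 0.034 [267.1 250.8] [268. 283.]
c6 0.066 [266.7 241.7] [267. 247.]
s6 0 [298.9 306.5] [396. 506.]
s6 0.0188 [298.9 301.5] [396. 486.]
s6 0.034 [298.9 297.3] [396. 469.]
s6 0.066 [298.9 288.4] [396. 434.]
```

View pics/c6m.png

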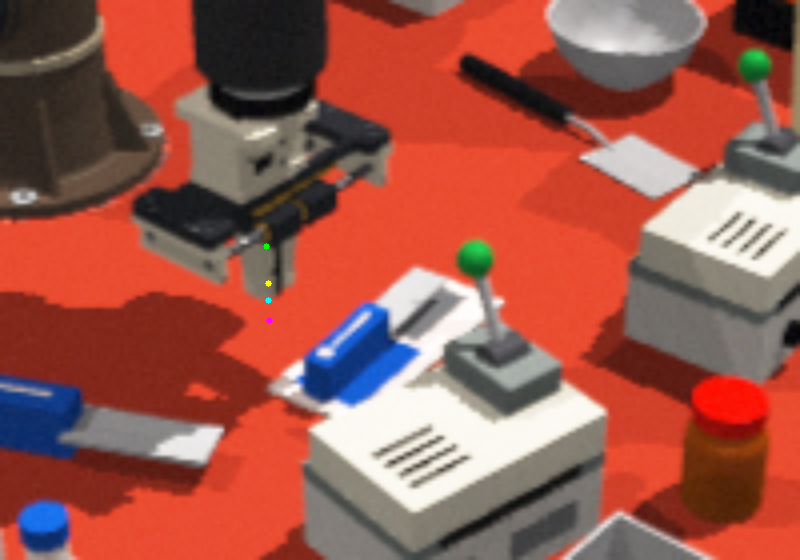

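View pics/s6m.png

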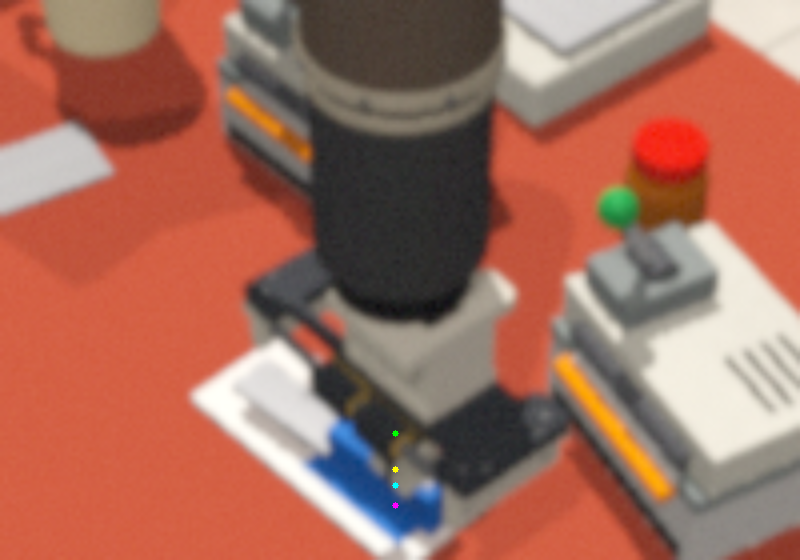

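The finger ends actually sit about 33 mm behind the reported TCP: wrist depth puts them at tool z ≈ -0.034, and the scene overlay agrees. So the fingers closed just above the handle, and the gauge looks unmoved. I'll go back and descend with that correction.

>>> servo_tool --grip '[-1, -1, -1, -1, -1, -1, -1, -1, -1, -1]' --pt "0 0 -0.03" --pt "-0.015 0.025 -0.03" --pt "-0.03 0.05 -0.03" --pt "-0.03 0.05 -0.03" --pt "-0.03 0.05 -0.03" --pt "-0.03 0.05 -0.03" --pt "-0.03 0.05 -0.03" --pt "-0.03 0.05 -0.03" --pt "-0.03 0.05 -0.03" --pt "-0.03 0.05 -0.03" --turn '[-0.12, -0.24, -0.36, -0.48, -0.6, -0.72, -0.84, -0.96, -1.08, -1.2]'

```text
time_s: 8.55
tcp_pos: [0.4379, -0.0749, 0.0937]
eef_rot: [180.0, -0.0, -109.5]
contact_force: [0.3, 0.5, 0.4]
gripper_width: 0.0616
```

>>> servo_tool --grip '[-1, -1, -1, -1, -1, -1]' --pt "0 0 0" --pt "0 0 0" --pt "0 0 0" --pt "0 0 0" --pt "0 0 0" --pt "0 0 0" --turn '[-0.12, -0.24, -0.36, -0.48, -0.513, -0.513]'

```text
time_s: 9.05
tcp_pos: [0.4379, -0.0749, 0.0937]
eef_rot: [180.0, -0.0, -80.4]
contact_force: [0.7, -0.6, -0.2]
gripper_width: 0.0876
```

```bash
python3 cap.py wrist w7; python3 - <<'E'
from h import *
import pickle
from seal import cloud
c,p,d,s=pickle.load(open('pics/w7.pkl','rb'))
W=cloud(c,d);m=(W[...,2]>.036)&(W[...,2]<.047)&(abs(W[...,0]-.439)<.04)&(W[...,1]<-.02)&(W[...,1]>-.15);m[297:]=0
print(cv2.minAreaRect((W[m][:,:2]*1000).astype(np.float32)))
E
```

```text
9.05 [ 0.4379 -0.0749  0.0937] [179.99  -0.   -80.41] [ 15.9   4.3 -35.6  -0.  -50.1  -6.3] [ 0.7 -0.6 -0.2]
((439.27142333984375, -77.38558197021484), (23.866884231567383, 85.42949676513672), 8.67926025390625)
```

View pics/w7.png

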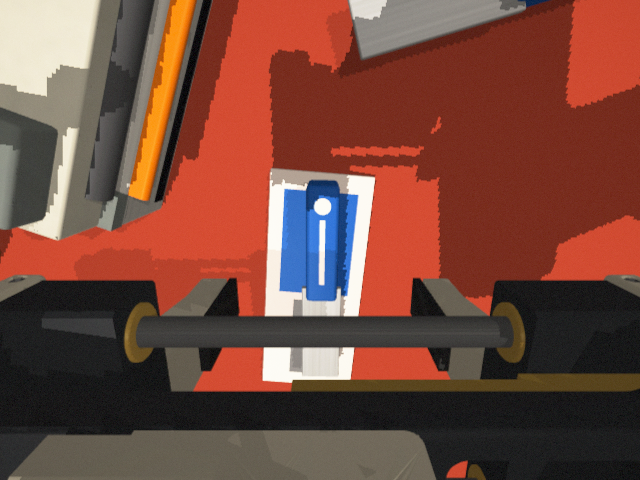

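>>> servo_tool --grip '[-1, -1, -1, -1, -1, -1, -1, -1]' --pt "0.001 -0.001 0.03" --pt "0.001 -0.001 0.06" --pt "0.001 -0.001 0.08" --pt "0.001 -0.001 0.09" --pt "0.001 -0.001 0.098" --pt "0.001 -0.001 0.105" --pt "0.001 -0.001 0.11" --pt "0.001 -0.001 0.11" --turn '[0.017, 0.017, 0.017, 0.017, 0.017, 0.017, 0.017, 0.017]'

```text
time_s: 9.77
tcp_pos: [0.4389, -0.0758, -0.0168]
eef_rot: [180.0, -0.0, -81.7]
contact_force: [0.1, -0.2, -0.5]
gripper_width: 0.0878
```

```bash
python3 cap.py wrist w8; python3 - <<'E'
from h import *
import pickle
from seal import cloud
c,p,d,s=pickle.load(open('pics/w8.pkl','rb'));W=cloud(c,d)
for u in(225,430):
  print([W[v,u].round(4).tolist() for v in range(270,296,3)])
E
```

```text
9.7667 [ 0.4389 -0.0758 -0.0168] [179.96  -0.   -81.69] [ 15.7  14.6 -42.7  -0.  -32.8  -7.4] [ 0.1 -0.2 -0.5]
[[0.4921, -0.0774, -0.0003], [0.492, -0.0756, -0.0005], [0.4921, -0.0735, -0.0012], [0.4874, -0.0804, 0.0173], [0.4868, -0.0797, 0.0192], [0.4862, -0.0792, 0.0214], [0.4853, -0.0792, 0.0246], [0.4843, -0.0795, 0.0282], [0.4834, -0.0797, 0.0314]]
[[0.3838, -0.0932, 0.0001], [0.3831, -0.0913, -0.0006], [0.3827, -0.0896, -0.0007], [0.3893, -0.0946, 0.0173], [0.3904, -0.0945, 0.021], [0.3913, -0.0941, 0.0241], [0.3922, -0.0939, 0.0273], [0.3928, -0.0935, 0.0296], [0.3932, -0.0928, 0.0315]]
```

View pics/w8.png

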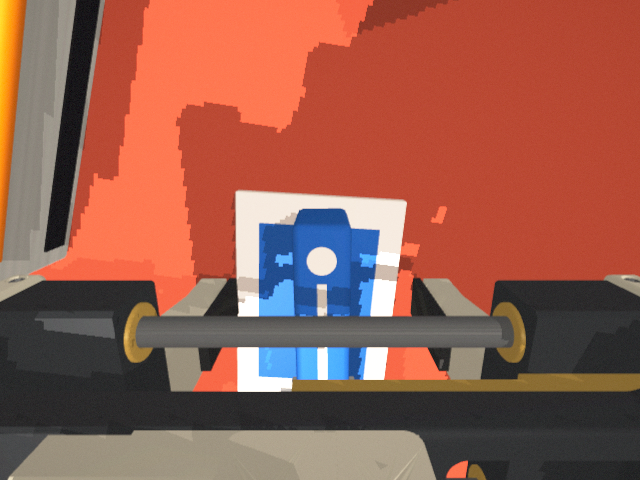

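>>> servo_tool --grip '[1, 1, 1, 1, 1, 1, 1, 1, 1, 1]' --pt "0 0 0" --pt "0 0 0" --pt "0 0 0" --pt "0 0 0" --pt "0 0 0" --pt "0 0 0" --pt "0 0 0" --pt "0 0 0" --pt "0 0 0" --pt "0 0 0" --turn '[0, 0, 0, 0, 0, 0, 0, 0, 0, 0]' --newtons 40

```text
time_s: 10.65
tcp_pos: [0.4391, -0.0757, -0.0163]
eef_rot: [180.0, -0.0, -81.7]
contact_force: [0.3, -0.2, 0.9]
gripper_width: 0.0264
```

>>> servo_tool --grip '[1, 1, 1, 1, 1, 1]' --pt "0 0 0" --pt "0 0 0" --pt "0 0 0" --pt "0 0 0" --pt "0 0 -0.01" --pt "0 0 -0.02" --turn '[0, 0, 0, 0, 0, 0]'

```text
time_s: 11.15
tcp_pos: [0.4382, -0.0759, 0.0034]
eef_rot: [179.9, -0.0, -81.7]
contact_force: [0.1, -0.5, -0.2]
gripper_width: 0.0236
```

>>> servo_tool --grip '[1, 1, 1, 1, 1, 1, 1, 1, 1, 1]' --pt "0 0 -0.015" --pt "0 0 -0.03" --pt "0.012 0.01 -0.03" --pt "0.028 0.022 -0.03" --pt "0.0449 0.0361 -0.03" --pt "0.0449 0.0361 -0.03" --pt "0.0449 0.0361 -0.03" --pt "0.0449 0.0361 -0.03" --pt "0.0449 0.0361 -0.03" --pt "0.0449 0.0361 -0.03" --turn '[0, 0, 0, 0.08, 0.18, 0.28, 0.38, 0.48, 0.58, 0.68]'

```text
time_s: 11.98
tcp_pos: [0.4095, -0.1255, 0.0336]
eef_rot: [180.0, -0.0, -121.0]
contact_force: [0.0, -1.1, -1.1]
gripper_width: 0.0236
```

>>> servo_tool --grip '[1, 1, 1, 1, 1, 1, 1, 1, 1, 1]' --pt "0 0 0" --pt "0 0 0" --pt "0 0 0" --pt "0 0 0" --pt "0 0 0" --pt "0 0 0" --pt "0 0 0" --pt "0 0 0" --pt "0 0 0" --pt "0 0 0" --turn '[0.12, 0.24, 0.36, 0.48, 0.6, 0.72, 0.84, 0.96, 1.08, 1.18]'

```text
time_s: 12.82
tcp_pos: [0.4094, -0.1254, 0.0336]
eef_rot: [-180.0, -0.0, 171.4]
contact_force: [0.2, 0.4, -2.2]
gripper_width: 0.0239
```

>>> servo_tool --grip '[1, 1, 1]' --pt "0 0 0" --pt "0 0 0" --pt "0 0 0" --turn '[0.052, 0.052, 0.052]'

```text
time_s: 13.07
tcp_pos: [0.4096, -0.1254, 0.0336]
eef_rot: [-180.0, -0.0, 168.9]
contact_force: [0.0, -0.2, -1.8]
gripper_width: 0.0235
```

```bash
python3 cap.py wrist w9;python3 cap.py side s9;  python3 -c "
import cv2;p=cv2.imread('pics/s9.png');cv2.imwrite('pics/s9c.png',cv2.resize(p[180:380,230:430],None,fx=3,fy=3))"
```

```text
13.0667 [ 0.4096 -0.1254  0.0336] [-1.8000e+02 -3.0000e-02  1.6887e+02] [   9.6    7.9  -41.7   -0.   -40.4 -110.7] [ 0.  -0.2 -1.8]
13.1167 [ 0.4097 -0.1254  0.0337] [-1.8000e+02 -2.0000e-02  1.6888e+02] [   9.6    7.9  -41.7   -0.   -40.4 -110.7] [ 0.6  0.  -1.3]
```

View pics/w9.png

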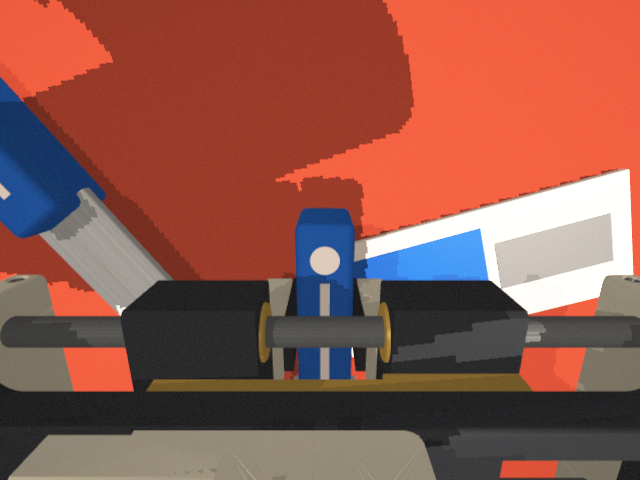

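View pics/s9c.png

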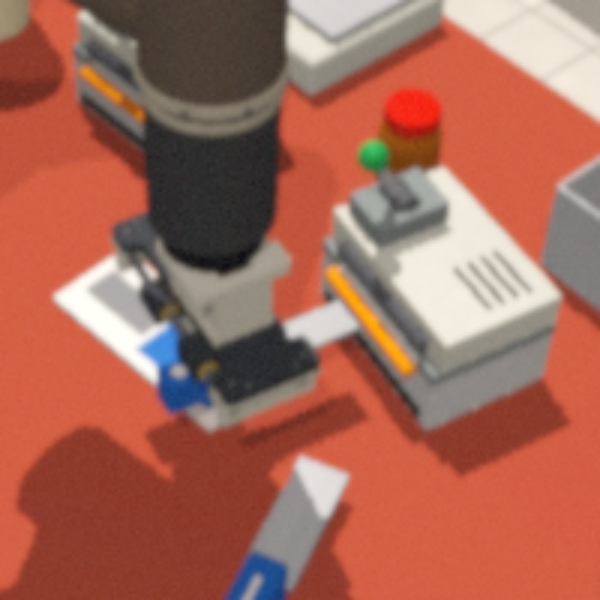

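The gauge is held and its blade points at the right sealer's ledge. I'll check its height, tilt and heading.

```bash
python3 - <<'E'
from h import *
import pickle
from seal import cloud
a=np.radians(-11.2);D=np.array([np.cos(a),np.sin(a)]);N=np.array([-D[1],D[0]])
c,p,d,s=pickle.load(open('pics/w9.pkl','rb'));W=cloud(c,d);h=cv2.cvtColor(p,cv2.COLOR_BGR2HSV)
m=np.zeros(d.shape,bool);m[238:312,306:345]=1
q=W[m];q=q[(q[:,2]>.07)&(q[:,2]<.11)];al=(q[:,:2]-s['tcp_pos'][:2])@D
k=np.polyfit(al,q[:,2],1);print('top slope',k,len(q),al.min(),al.max())
l=m&(h[...,1]<70)&(h[...,2]>120)&(W[...,2]>.07);y=(W[l][:,:2]-s['tcp_pos'][:2]);print('line lateral',np.polyfit(y@D,y@N,1),l.sum())
# handle rear edge
v=W[205:300,325];print('rear',[(w[:2]-s['tcp_pos'][:2])@D for w in v[::6]],v[::6,2].round(3))
c,p,d,s=pickle.load(open('pics/s9.pkl','rb'));W=cloud(c,d)
w=((W[...,:2]-s['tcp_pos'][:2])@D);n=((W[...,:2]-s['tcp_pos'][:2])@N)
m=(w>.06)&(w<.123)&(abs(n)<.03)&(W[...,2]>.06)&(W[...,2]<.095)
print('blade',m.sum(),np.polyfit(w[m],W[m][:,2],1),np.median(W[m][:,2]),n[m].min(),n[m].max(),w[m].max())
mm=(w>.06)&(w<.14)&(abs(n)<.03)&(W[...,2]>.068)&(W[...,2]<.095);print(w[mm].max())
E
```

```text
top slope [-0.00629929  0.09136044] 2884 -0.03919610074980779 -0.006534911888887051
line lateral [ 0.00041805 -0.00082953] 977
rear [np.float64(-0.03490714944950138), np.float64(-0.04418045079137168), np.float64(-0.04418246368512957), np.float64(-0.04437334682769441), np.float64(-0.042372461112640876), np.float64(-0.0401709521613083), np.float64(-0.03763792759931804), np.float64(-0.03521130580483229), np.float64(-0.032720676713964544), np.float64(-0.030339987459970935), np.float64(-0.02745344261683187), np.float64(-0.025480178058826266), np.float64(-0.022459092945173394), np.float64(-0.019795037859745988), np.float64(-0.0171659590728857), np.float64(-0.013916221937896654)] [-0.     0.065  0.077  0.089  0.091  0.092  0.091  0.092  0.092  0.092
  0.091  0.093  0.092  0.092  0.092  0.091]
blade 191 [-0.01277645  0.07789201] 0.07668281156551493 -0.01931002238785613 0.01646021537495242 0.12245394194052042
0.12845009463915324
```

>>> servo_tool --grip '[1, 1, 1, 1, 1, 1, 1, 1]' --pt "0 0 0.005" --pt "0 0 0.009" --pt "0 0 0.009" --pt "-0.006 0 0.009" --pt "-0.012 0 0.009" --pt "-0.018 0 0.009" --pt "-0.024 0 0.009" --pt "-0.024 0 0.009" --turn '[0, 0, 0, 0, 0, 0, 0, 0]'

```text
time_s: 13.83
tcp_pos: [0.4353, -0.1302, 0.0249]
eef_rot: [180.0, 0.1, 168.8]
contact_force: [0.6, -0.4, -1.9]
gripper_width: 0.0237
```

>>> servo_tool --grip '[1, 1, 1, 1, 1, 1]' --pt "-0.003 0 0" --pt "-0.006 0 0" --pt "-0.009 0 0" --pt "-0.012 0 0" --pt "-0.015 0 0" --pt "-0.015 0 0" --turn '[0, 0, 0, 0, 0, 0]'

```text
time_s: 14.33
tcp_pos: [0.4489, -0.133, 0.0248]
eef_rot: [180.0, 0.0, 168.8]
contact_force: [0.3, -0.3, -0.9]
gripper_width: 0.0238
```

>>> servo_tool --grip '[1, 1, 1, 1, 1]' --pt "-0.002 0 0" --pt "-0.004 0 0" --pt "-0.006 0 0" --pt "-0.008 0 0" --pt "-0.008 0 0" --turn '[0, 0, 0, 0, 0]'

```text
time_s: 14.75
tcp_pos: [0.4565, -0.1346, 0.0248]
eef_rot: [180.0, 0.0, 168.8]
contact_force: [0.4, 0.2, -1.2]
gripper_width: 0.0235
```

>>> servo_tool --grip '[1, 1, 1, 1]' --pt "-0.001 0 0" --pt "-0.002 0 0" --pt "-0.003 0 0" --pt "-0.003 0 0" --turn '[0, 0, 0, 0]'

```text
time_s: 15.08
tcp_pos: [0.4591, -0.1352, 0.0248]
eef_rot: [-180.0, 0.0, 168.8]
contact_force: [0.1, -0.4, -0.7]
gripper_width: 0.0237
```

>>> servo_tool --grip '[1, 1, 1]' --pt "-0.001 0 0" --pt "-0.002 0 0" --pt "-0.002 0 0" --turn '[0, 0, 0]'

```text
time_s: 15.33
tcp_pos: [0.4599, -0.1356, 0.0245]
eef_rot: [-180.0, -0.1, 168.7]
contact_force: [-2.2, 0.3, -0.4]
gripper_width: 0.0238
```

>>> servo_tool --grip '[1, 1, 1]' --pt "-0.001 0 0" --pt "-0.002 0 0" --pt "-0.002 0 0" --turn '[0, 0, 0]'

```text
time_s: 15.58
tcp_pos: [0.4598, -0.1359, 0.024]
eef_rot: [-180.0, -0.3, 168.7]
contact_force: [-8.8, 3.4, 2.4]
gripper_width: 0.0237
```

The blade met a firm stop with its tip about 25 mm inside, which matches the lump. So the right sealer is jammed and the left one should be clear. I'm backing out.

>>> servo_tool --grip '[1, 1, 1, 1, 1, 1, 1, 1]' --pt "0.004 0 0" --pt "0.01 0 0" --pt "0.02 0 0" --pt "0.03 0 0" --pt "0.04 0 0" --pt "0.05 0 0" --pt "0.057 0 -0.003" --pt "0.057 0 -0.009" --turn '[0, 0, 0, 0, 0, 0, 0, 0]'

```text
time_s: 16.25
tcp_pos: [0.4045, -0.1247, 0.0337]
eef_rot: [-180.0, -0.1, 168.8]
contact_force: [-0.3, -1.1, -1.4]
gripper_width: 0.0241
```

>>> servo_tool --grip '[1, 1, 1, 1, 1, 1, 1, 1, 1, 1]' --pt "0.002 0.015 0" --pt "0.007 0.04 0" --pt "0.013 0.075 0" --pt "0.019 0.11 0" --pt "0.025 0.145 0" --pt "0.031 0.18 0" --pt "0.037 0.215 0" --pt "0.043 0.25 0" --pt "0.049 0.285 0" --pt "0.0518 0.3051 0" --turn '[0, 0, -0.04, -0.08, -0.12, -0.16, -0.2, -0.248, -0.248, -0.248]'

```text
time_s: 17.08
tcp_pos: [0.4166, 0.1887, 0.0349]
eef_rot: [179.9, 0.1, -176.9]
contact_force: [-0.3, 1.3, -1.1]
gripper_width: 0.0241
```

>>> servo_tool --grip '[1, 1]' --pt "0 0 0" --pt "0 0 0" --turn '[0, 0]'

```text
time_s: 17.25
tcp_pos: [0.4159, 0.1861, 0.0342]
eef_rot: [180.0, 0.0, -176.9]
contact_force: [-0.4, -0.0, -1.4]
gripper_width: 0.0239
```

```bash
python3 cap.py wrist w10;python3 cap.py side s10; cat > chk.py <<'E'
from h import *
import pickle,sys
from seal import cloud
wn,sn,yaw=sys.argv[1],sys.argv[2],float(sys.argv[3])
a=np.radians(yaw);D=np.array([np.cos(a),np.sin(a)]);N=np.array([-D[1],D[0]])
c,p,d,s=pickle.load(open(f'pics/{wn}.pkl','rb'));W=cloud(c,d);h=cv2.cvtColor(p,cv2.COLOR_BGR2HSV)
m=np.zeros(d.shape,bool);m[238:312,306:345]=1
q=W[m];q=q[(q[:,2]>.07)&(q[:,2]<.11)];al=(q[:,:2]-s['tcp_pos'][:2])@D
print('top slope',np.polyfit(al,q[:,2],1),len(q))
l=m&(h[...,1]<70)&(h[...,2]>120)&(W[...,2]>.07);y=(W[l][:,:2]-s['tcp_pos'][:2]);print('line lateral',np.polyfit(y@D,y@N,1),l.sum())
v=W[200:250,325];print('rear',((v[:,:2]-s['tcp_pos'][:2])@D)[v[:,2]>.06][:12:3])
c,p,d,s=pickle.load(open(f'pics/{sn}.pkl','rb'));W=cloud(c,d)
w=((W[...,:2]-s['tcp_pos'][:2])@D);n=((W[...,:2]-s['tcp_pos'][:2])@N)
m=(w>.06)&(w<.13)&(abs(n)<.03)&(W[...,2]>.066)&(W[...,2]<.095)
if m.sum()>5:print('blade',m.sum(),np.polyfit(w[m],W[m][:,2],1),np.median(W[m][:,2]),n[m].min(),n[m].max(),w[m].max())
E
python3 chk.py w10 s10 2.9;python3 -c "
import cv2;p=cv2.imread('pics/s10.png');cv2.imwrite('pics/s10c.png',cv2.resize(p[130:330,180:380],None,fx=3,fy=3))"
```

```text
17.25 [0.4159 0.1861 0.0342] [ 1.7997e+02  4.0000e-02 -1.7689e+02] [  49.    10.3  -38.5    0.   -41.2 -135.9] [-0.4 -0.  -1.4]
17.3 [0.4155 0.1849 0.034 ] [-180.      0.   -176.97] [  48.9   10.3  -38.6    0.   -41.2 -135.9] [-0.4 -0.7 -1.6]
top slope [6.19121485e-05 9.20514833e-02] 2880
line lateral [ 0.00649546 -0.00069414] 978
rear [-0.04437516 -0.04464748 -0.04470099 -0.04459796]
blade 73 [-0.0835385   0.08620026] 0.0766212019706462 -0.021204352418480708 0.015835716510447656 0.1299452738438174
```

View pics/s10c.png

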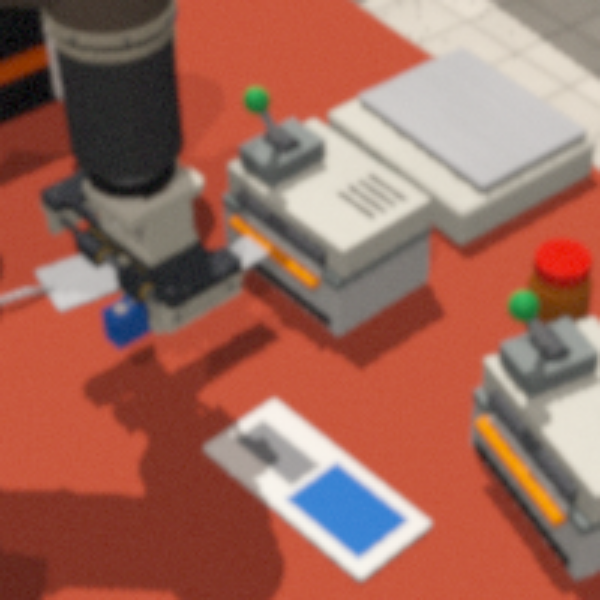

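>>> servo_tool --grip '[1, 1, 1, 1, 1, 1, 1, 1, 1, 1]' --pt "0 0 0.005" --pt "0 0 0.0093" --pt "0 0 0.0093" --pt "-0.006 0 0.0093" --pt "-0.012 0 0.0093" --pt "-0.018 0 0.0093" --pt "-0.024 0 0.0093" --pt "-0.029 0 0.0093" --pt "-0.034 0 0.0093" --pt "-0.034 0 0.0093" --turn '[0, 0, 0, 0, 0, 0, 0, 0, 0, 0]'

```text
time_s: 18.18
tcp_pos: [0.4507, 0.1865, 0.0244]
eef_rot: [180.0, 0.0, -177.0]
contact_force: [1.1, -0.5, -1.6]
gripper_width: 0.0238
```

>>> servo_tool --grip '[1, 1, 1, 1, 1, 1, 1, 1]' --pt "-0.002 0 0" --pt "-0.004 0 0" --pt "-0.006 0 0" --pt "-0.008 0 0" --pt "-0.01 0 0" --pt "-0.012 0 0" --pt "-0.014 0 0" --pt "-0.014 0 0" --turn '[0, 0, 0, 0, 0, 0, 0, 0]'

```text
time_s: 18.85
tcp_pos: [0.4639, 0.1872, 0.0245]
eef_rot: [180.0, 0.0, -177.0]
contact_force: [0.8, 0.4, -2.4]
gripper_width: 0.0238
```

>>> servo_tool --grip '[1, 1, 1, 1]' --pt "-0.002 0 0" --pt "-0.004 0 0" --pt "-0.006 0 0" --pt "-0.006 0 0" --turn '[0, 0, 0, 0]'

```text
time_s: 19.18
tcp_pos: [0.47, 0.1875, 0.0245]
eef_rot: [180.0, 0.0, -177.0]
contact_force: [-0.9, 0.0, -1.8]
gripper_width: 0.0236
```

The tip is past 31 mm with no resistance, so this one is clear. I'm continuing to the back wall.

>>> servo_tool --grip '[1, 1, 1, 1, 1, 1, 1, 1, 1]' --pt "-0.003 0 0" --pt "-0.006 0 0" --pt "-0.009 0 0" --pt "-0.012 0 0" --pt "-0.015 0 0" --pt "-0.018 0 0" --pt "-0.02 0 0" --pt "-0.022 0 0" --pt "-0.022 0 0" --turn '[0, 0, 0, 0, 0, 0, 0, 0, 0]'

```text
time_s: 19.93
tcp_pos: [0.4919, 0.1885, 0.0244]
eef_rot: [-180.0, 0.0, -177.0]
contact_force: [-0.3, 0.3, -1.8]
gripper_width: 0.0238
```

>>> servo_tool --grip '[1, 1, 1]' --pt "-0.001 0 0" --pt "-0.002 0 0" --pt "-0.002 0 0" --turn '[0, 0, 0]'

```text
time_s: 20.18
tcp_pos: [0.4936, 0.1886, 0.0245]
eef_rot: [-180.0, 0.0, -177.0]
contact_force: [1.2, -0.3, -2.0]
gripper_width: 0.0235
```

>>> servo_tool --grip '[1, 1, 1]' --pt "-0.001 0 0" --pt "-0.002 0 0" --pt "-0.002 0 0" --turn '[0, 0, 0]'

```text
time_s: 20.43
tcp_pos: [0.4957, 0.1888, 0.0245]
eef_rot: [180.0, 0.0, -177.0]
contact_force: [0.3, 0.1, -1.1]
gripper_width: 0.0236
```

>>> servo_tool --grip '[1, 1, 1]' --pt "-0.001 0 0" --pt "-0.002 0 0" --pt "-0.002 0 0" --turn '[0, 0, 0]'

```text
time_s: 20.68
tcp_pos: [0.497, 0.1885, 0.0242]
eef_rot: [-180.0, -0.1, -177.0]
contact_force: [-2.6, 0.1, -0.6]
gripper_width: 0.0241
```

>>> servo_tool --grip '[1, 1, 1]' --pt "-0.001 0 0" --pt "-0.001 0 0" --pt "-0.001 0 0" --turn '[0, 0, 0]'

```text
time_s: 20.93
tcp_pos: [0.497, 0.1882, 0.024]
eef_rot: [-179.9, -0.1, -177.0]
contact_force: [-6.4, 0.5, -0.3]
gripper_width: 0.0235
```

The back wall is reached at about 58 mm depth. I relax the push, set the blade on the slot floor and release.

>>> servo_tool --grip '[1, 1, 1, -0.2, -0.2, -0.2, -0.2, -0.2, -0.2, -0.2]' --pt "0.001 0 0.001" --pt "0.001 0 0.002" --pt "0.001 0 0.002" --pt "0.001 0 0.002" --pt "0.001 0 0.002" --pt "0.001 0 0.002" --pt "0.001 0 0.002" --pt "0.001 0 0.002" --pt "0.001 0 0.002" --pt "0.001 0 0.002" --turn '[0, 0, 0, 0, 0, 0, 0, 0, 0, 0]'

```text
time_s: 21.77
tcp_pos: [0.4976, 0.1888, 0.0225]
eef_rot: [180.0, 0.0, -177.0]
contact_force: [1.0, 0.5, -1.0]
gripper_width: 0.0525
```

```bash
python3 cap.py wrist w11;python3 cap.py side s11;python3 -c "
import cv2;p=cv2.imread('pics/s11.png');cv2.imwrite('pics/s11c.png',cv2.resize(p[130:330,180:380],None,fx=3,fy=3))"
```

```text
21.7667 [0.4976 0.1888 0.0225] [ 1.7999e+02  1.0000e-02 -1.7703e+02] [  41.9   17.7  -29.8    0.   -42.5 -128.9] [ 1.   0.5 -1. ]
21.8167 [0.4976 0.1888 0.0225] [-1.8000e+02  1.0000e-02 -1.7703e+02] [  41.9   17.7  -29.8    0.   -42.5 -128.9] [ 1.   0.4 -0.2]
```

View pics/w11.png

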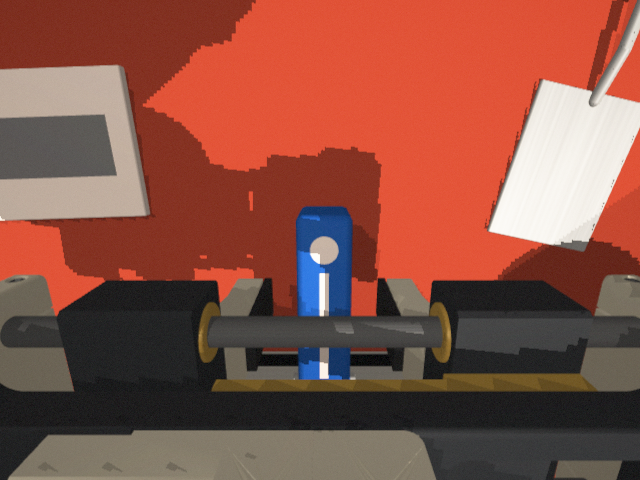

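View pics/s11c.png

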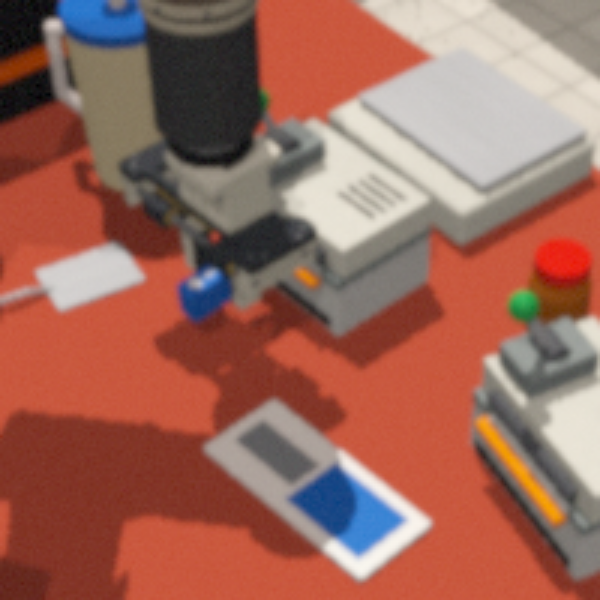

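>>> servo_tool --grip '[-0.2, -0.2, -0.2, -0.2, -0.2, -0.2, 1, 1, 1, 1]' --pt "0 0 -0.015" --pt "0 0 -0.04" --pt "0 0 -0.08" --pt "0 0 -0.12" --pt "0 0 -0.16" --pt "0 0 -0.19" --pt "0.02 0 -0.19" --pt "0.02 0 -0.19" --pt "0.02 0 -0.19" --pt "0.02 0 -0.19" --turn '[0, 0, 0, 0, 0, 0, 0, 0, 0, 0]'

```text
time_s: 22.7
tcp_pos: [0.4775, 0.1877, 0.2122]
eef_rot: [-180.0, -0.0, -177.0]
contact_force: [-0.3, -0.4, -0.2]
gripper_width: 0.0317
```

```bash
python3 cap.py wrist w12;python3 cap.py side s12;python3 cap.py scene c12;python3 - <<'E'
from h import *
import pickle
from seal import cloud
p=cv2.imread('pics/s12.png');cv2.imwrite('pics/s12c.png',cv2.resize(p[100:300,160:360],None,fx=3,fy=3))
p=cv2.imread('pics/c12.png');cv2.imwrite('pics/c12c.png',cv2.resize(p[120:320,260:460],None,fx=3,fy=3))
c,p,d,s=pickle.load(open('pics/w2.pkl','rb'));W=cloud(c,d);h=cv2.cvtColor(p,cv2.COLOR_BGR2HSV)
m=cv2.inRange(h,(100,150,60),(125,255,255)).astype(bool)&(W[...,2]>.15)&(W[...,2]<.25);m[:345]=0
print('lid',m.sum(),W[m].min(0),W[m].max(0),cv2.minEnclosingCircle((W[m][:,:2]*1000).astype(np.float32)))
c,p,d,s=pickle.load(open('pics/w12.pkl','rb'));W=cloud(c,d)
D=np.array([.9987,.0506]);M=np.array([.5638,.1922]);w=(W[...,:2]-M)@D;n=(W[...,:2]-M)@[-.0506,.9987]
m=(abs(n)<.02)&(w>-.13)&(w<-.015)&(W[...,2]>.05)&(W[...,2]<.1)
print('handle',m.sum(),w[m].min(),w[m].max(),np.polyfit(w[m],W[m][:,2],1))
E
```

```text
22.7 [0.4775 0.1877 0.2122] [-1.7999e+02 -1.0000e-02 -1.7701e+02] [  43.4    4.6  -18.1   -0.   -67.4 -130.4] [-0.3 -0.4 -0.2]
22.75 [0.4775 0.1876 0.2119] [-1.7996e+02 -4.0000e-02 -1.7702e+02] [  43.4    4.6  -18.     0.   -67.4 -130.4] [ 0.4 -0.  -0.7]
22.8 [0.4776 0.1876 0.2117] [-1.7995e+02 -6.0000e-02 -1.7704e+02] [  43.4    4.6  -18.     0.   -67.4 -130.4] [-0.7 -1.  -0.3]
lid 4091 [0.51011469 0.3989982  0.18941573] [0.6217411  0.45693975 0.20408422] ((565.446044921875, 442.4961242675781), 56.7635612487793)
handle 2258 -0.1121795601148753 -0.015027837598654423 [0.03301436 0.07658197]
```

View pics/s12c.png

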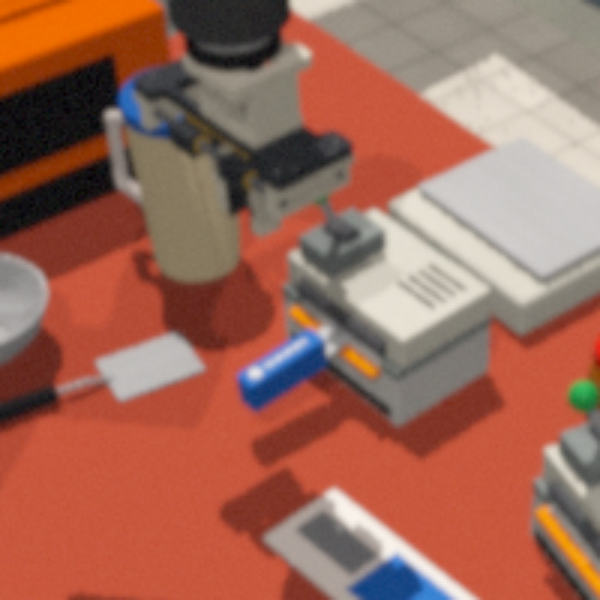

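View pics/w12.png

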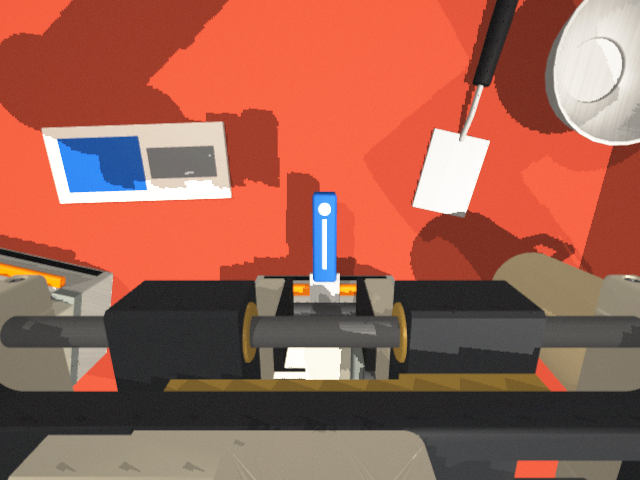

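>>> servo_tool --grip '[1, 1, 1, 1, 1, 1, 1, 1]' --pt "0 0.02 0" --pt "-0.015 0.045 0" --pt "-0.045 0.0514 0" --pt "-0.0603 0.0514 0" --pt "-0.0603 0.0514 0.03" --pt "-0.0603 0.0514 0.0655" --pt "-0.0603 0.0514 0.0655" --pt "-0.0603 0.0514 0.0655" --turn '[0, 0, 0, 0, 0, 0, 0, 0]'

```text
time_s: 23.52
tcp_pos: [0.5343, 0.241, 0.1451]
eef_rot: [-179.8, -0.2, -177.0]
contact_force: [-0.1, 0.7, 0.6]
gripper_width: 0.0005
```

```bash
python3 cap.py side s13;python3 cap.py scene c13;python3 - <<'E'
import cv2
p=cv2.imread('pics/s13.png');q=cv2.imread('pics/c13.png')
cv2.imwrite('pics/13c.png',cv2.hconcat([cv2.resize(p[90:240,190:320],None,fx=3,fy=3),cv2.resize(q[120:270,330:460],None,fx=3,fy=3)]))
E
```

```text
23.5167 [0.5343 0.241  0.1451] [-179.78   -0.23 -177.04] [  43.4   14.7  -14.8    0.   -60.9 -130.4] [-0.1  0.7  0.6]
23.5667 [0.5355 0.242  0.1473] [-1.7991e+02 -3.0000e-02 -1.7701e+02] [ 4.340e+01  1.460e+01 -1.460e+01  1.000e-01 -6.090e+01 -1.304e+02] [0.7 0.  2. ]
```

View pics/13c.png

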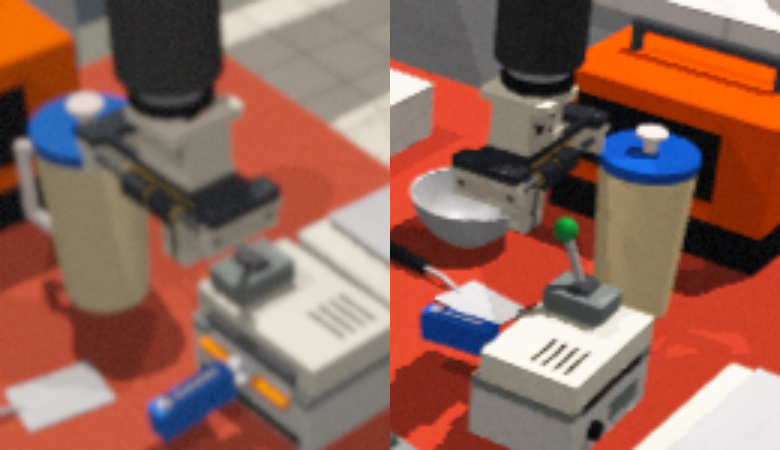

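The fingertips (scene crop, about (530,230)) are behind the ball at ball height. Now I push.

>>> servo_tool --grip '[1, 1, 1, 1, 1, 1, 1, 1, 1, 1]' --pt "-0.008 0 0" --pt "-0.016 0 0" --pt "-0.024 0 0" --pt "-0.032 0 0" --pt "-0.039 0 0" --pt "-0.046 0 0" --pt "-0.053 0 0" --pt "-0.06 0 0" --pt "-0.067 0 0" --pt "-0.074 0 0" --turn '[0, 0, 0, 0, 0, 0, 0, 0, 0, 0]'

```text
time_s: 24.45
tcp_pos: [0.6096, 0.246, 0.1467]
eef_rot: [-180.0, -0.0, -177.0]
contact_force: [-0.7, -0.0, -0.9]
gripper_width: 0.0004
```

>>> servo_tool --grip '[1, 1, 1, 1, 1]' --pt "-0.002 0 0" --pt "-0.004 0 0" --pt "-0.006 0 0" --pt "-0.008 0 0" --pt "-0.008 0 0" --turn '[0, 0, 0, 0, 0]'

```text
time_s: 24.87
tcp_pos: [0.6171, 0.2465, 0.1469]
eef_rot: [-180.0, 0.0, -177.0]
contact_force: [0.2, -0.8, -0.4]
gripper_width: 0.0005
```

```bash
python3 cap.py side s14;python3 cap.py scene c14;python3 - <<'E'
import cv2
p=cv2.imread('pics/s14.png');q=cv2.imread('pics/c14.png')
cv2.imwrite('pics/14c.png',cv2.hconcat([cv2.resize(p[90:240,190:320],None,fx=3,fy=3),cv2.resize(q[120:270,330:460],None,fx=3,fy=3)]))
E
```

```text
24.8667 [0.6171 0.2465 0.1469] [-180.      0.   -177.03] [  38.6   21.4   -4.7    0.   -63.9 -125.6] [ 0.2 -0.8 -0.4]
24.9167 [0.6171 0.2465 0.147 ] [ 1.8000e+02  1.0000e-02 -1.7703e+02] [  38.6   21.4   -4.7    0.   -63.9 -125.6] [-0.1  0.2 -0.2]
```

View pics/14c.png

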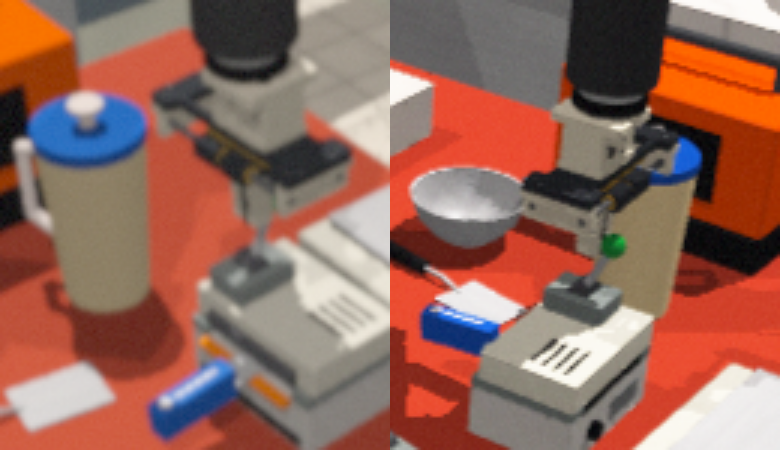

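The lever is moving and leaning away, ball at scene (405,202). I go on gently to feel its stop.

>>> servo_tool --grip '[1, 1, 1, 1, 1]' --pt "-0.001 0 0" --pt "-0.002 0 0" --pt "-0.003 0 0" --pt "-0.004 0 0" --pt "-0.004 0 0" --turn '[0, 0, 0, 0, 0]'

```text
time_s: 25.38
tcp_pos: [0.6211, 0.2467, 0.1469]
eef_rot: [-180.0, 0.0, -177.0]
contact_force: [-1.1, 0.0, -0.9]
gripper_width: 0.0004
```

>>> servo_tool --grip '[1, 1, 1, 1]' --pt "-0.001 0 0" --pt "-0.002 0 0" --pt "-0.003 0 0" --pt "-0.003 0 0" --turn '[0, 0, 0, 0]'

```text
time_s: 25.72
tcp_pos: [0.6229, 0.2467, 0.1467]
eef_rot: [-180.0, -0.1, -177.0]
contact_force: [-6.8, 0.4, 1.4]
gripper_width: 0.0008
```

>>> servo_tool --grip '[1, 1, 1]' --pt "-0.001 0 0" --pt "-0.0015 0 0" --pt "-0.0015 0 0" --turn '[0, 0, 0]'

```text
time_s: 25.97
tcp_pos: [0.6231, 0.2466, 0.1466]
eef_rot: [-180.0, -0.2, -177.0]
contact_force: [-10.4, 0.7, 4.1]
gripper_width: 0.0004
```

>>> servo_tool --grip '[1, 1, 1, 1, 1, 1, 1, 1, 1]' --pt "0.01 0 0" --pt "0.03 0 0" --pt "0.06 0 -0.01" --pt "0.09 0 -0.04" --pt "0.13 0 -0.07" --pt "0.16 0 -0.09" --pt "0.18 0 -0.11" --pt "0.18 0 -0.11" --pt "0.18 0 -0.11" --turn '[0, 0, 0, 0, 0, 0, 0, 0, 0]'

```text
time_s: 26.72
tcp_pos: [0.4457, 0.2385, 0.2597]
eef_rot: [179.7, 0.3, -176.9]
contact_force: [0.3, 0.5, 0.1]
gripper_width: 0.0007
```

```bash
python3 cap.py side s15;python3 cap.py scene c15;python3 cap.py wrist w15; python3 - <<'E'
from h import *
import pickle
from seal import cloud
p=cv2.imread('pics/s15.png');q=cv2.imread('pics/c15.png')
cv2.imwrite('pics/15c.png',cv2.hconcat([cv2.resize(p[90:290,190:320],None,fx=3,fy=3),cv2.resize(q[120:320,330:460],None,fx=3,fy=3)]))
D=np.array([.9987,.0506]);N=np.array([-.0506,.9987]);M=np.array([.5638,.1922])
C={};P={}
for n in('s15','c15'):
    c,p,d,s=pickle.load(open(f'pics/{n}.pkl','rb'))
    for b in blobs(p,(45,120,60),(80,255,255),12)[1]: 
        x=onz(c,*b[1],.188);print(n,b[0],b[1],x.round(3),'rel pivot x,y',((x[:2]-M)@D-.05).round(4),((x[:2]-M)@N-.05).round(4))
    C[n]=c
c,p,d,s=pickle.load(open('pics/s15.pkl','rb'));W=cloud(c,d);h=cv2.cvtColor(p,cv2.COLOR_BGR2HSV)
m=cv2.inRange(h,(100,130,50),(125,255,255)).astype(bool)&(abs(W[...,0]-.5)<.1)&(abs(W[...,1]-.19)<.05)&(W[...,2]>.03)
w=(W[...,:2]-M)@D;n=(W[...,:2]-M)@N;print('gauge rear',np.percentile(w[m],[0,2,98,100]),n[m].min(),n[m].max(),W[m][:,2].min(),W[m][:,2].max())
E
```

```text
26.7167 [0.4457 0.2385 0.2597] [ 179.74    0.29 -176.93] [  50.5    2.   -14.7    0.   -73.  -137.4] [0.3 0.5 0.1]
26.7667 [0.4458 0.2381 0.2581] [ 1.7985e+02  1.6000e-01 -1.7697e+02] [  50.4    2.1  -14.7    0.   -73.  -137.4] [ 0.2  0.2 -1. ]
26.8167 [0.4458 0.2378 0.2571] [ 1.7995e+02  6.0000e-02 -1.7701e+02] [  50.4    2.2  -14.7    0.   -73.  -137.4] [ 0.   0.4 -0.2]
s15 41 [281.8 155. ] [0.649 0.248 0.188] rel pivot x,y 0.0375 0.001
s15 69 [354.3 231.4] [ 0.592 -0.109  0.188] rel pivot x,y -0.0371 -0.3526
s15 18713 [561.7 419.6] [ 0.545 -0.683  0.188] rel pivot x,y -0.1133 -0.9235
c15 50 [405.5 202.5] [0.645 0.248 0.188] rel pivot x,y 0.0339 0.0012
c15 62 [318.3 244. ] [ 0.585 -0.108  0.188] rel pivot x,y -0.0443 -0.3504
c15 19434 [158.3 413.2] [ 0.712 -0.74   0.188] rel pivot x,y 0.0505 -0.9887
c15 69 [376.7 361.8] [ 0.949 -0.373  0.188] rel pivot x,y 0.3064 -0.6342
gauge rear [-0.153997   -0.15331803 -0.02597045 -0.02410817] -0.01993820956977706 0.05469712293937566 0.04134275451352314 0.3652149107190688
```

View pics/15c.png

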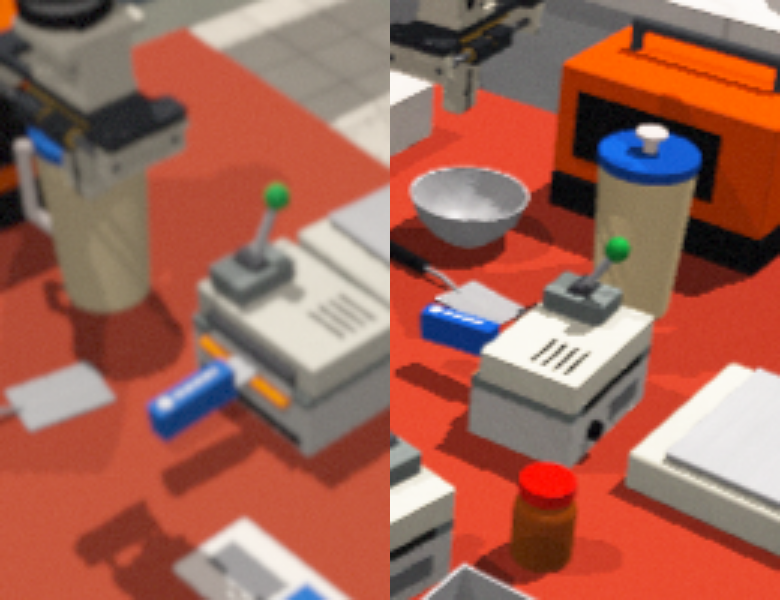

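View pics/c15.png

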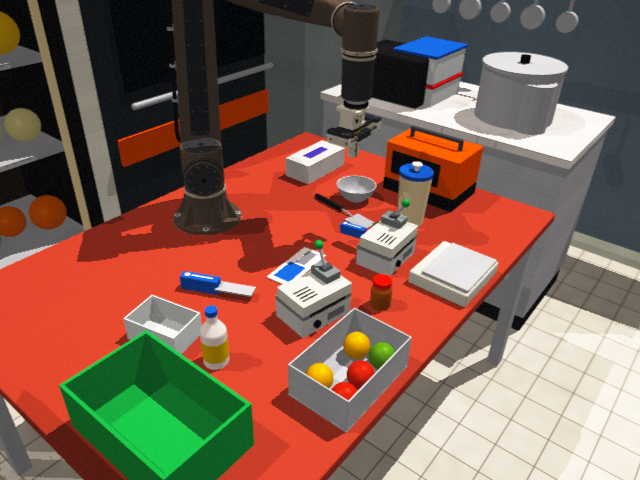

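The left lever leans fully away with its ball at scene (405.5,202.5), about 34–37 mm beyond the pivot. The right lever is unchanged at (318,244), and the bystanders look undisturbed. One last check: the gauge depth, from the wrist view.

```bash
python3 - <<'E'
from h import *
import pickle
from seal import cloud
D=np.array([.9987,.0506]);N=np.array([-.0506,.9987]);M=np.array([.5638,.1922])
for k in('w12','w15','s15','c15'):
    c,p,d,s=pickle.load(open(f'pics/{k}.pkl','rb'));W=cloud(c,d);h=cv2.cvtColor(p,cv2.COLOR_BGR2HSV)
    w=(W[...,:2]-M)@D;n=(W[...,:2]-M)@N
    m=cv2.inRange(h,(95,120,50),(125,255,255)).astype(bool)&(w>-.16)&(w<0)&(abs(n)<.03)&(W[...,2]>.04)&(W[...,2]<.1)
    if m.sum()>20: print(k,m.sum(),'rear/front',np.percentile(w[m],[1,99]).round(4),'lat',np.percentile(n[m],[1,99]).round(4))
E
```

```text
w12 1665 rear/front [-0.1119 -0.0257] lat [-0.0122  0.0104]
w15 1257 rear/front [-0.1121 -0.035 ] lat [-0.0121  0.0113]
s15 261 rear/front [-0.1097 -0.0247] lat [-0.0177  0.005 ]
c15 243 rear/front [-0.108  -0.0207] lat [-0.0199  0.011 ]
```

The handle's rear end is 112 mm in front of the face. That is 170 mm of gauge less 58 mm of jaw depth, so the blade is fully in and has not moved since release.

```bash
python3 -c "
from plant import order
print(order.close_job())"
```

```text
the job is handed in; nothing more can be done
None
```

I found the clear sealer, left the gauge blade all the way in its jaws, let go, and then pushed its lever fully over. The job is handed in at about 27 s of the 61 s allowed.

- **Which sealer:** in the right sealer the blade stopped firmly about 25 mm in, at about 9 N, so I backed out. In the left sealer it slid freely to the back wall at about 58 mm, meeting about 6 N there.
- **Lever:** after release I pushed the left lever away from the robot until it reached its stop, at about 10 N.
- **Last checks:**
  - The rear of the gauge handle is 112 mm in front of the face, which means full depth, and it did not move after release.
  - The left ball is 34–37 mm beyond its pivot.
  - The right lever is unchanged and the bystanders look undisturbed.
  - The arm is clear of everything.
- **Failed first grasp:** the fingers closed on air just above the handle. The finger ends turned out to be about 33 mm short of the reported TCP, which disagrees with the description. I corrected for this and the second grasp held. The gauge had not been disturbed.

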